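# Mount the vial carousel on the sample changer

### The job

Get the sample changer ready for its next run: swing its sampling arm all the way out, then pick up the loaded vial carousel by its bar handle and lower it onto the turntable, keeping it level and not letting it drop, so that it goes over the centre shaft and the drive pin together and lies fully down. Let go of it and swing the sampling arm back in to its inner stop over the vials. Leave the tall white bottle and the small red-capped bottle near the front edge of the desk standing where they are.

Things in the scene. Friction and masses are not known exactly. Their poses are not given: they have to be found in the camera images.
- carousel: loose vial carousel: round light-grey two-deck rack, 170 mm in diameter, 108 mm high overall, about 0.5 kg, six red-capped vials clipped in (tops 66 mm above its underside). Origin: centre of its underside, where the centre bore opens (19 mm in diameter, 48 mm deep, up the blue hub). z up; x points from the bore to the drive-pin hole and the red index marks on rim, lower deck and handle
- carousel_handle (a point): the centre of the blue bar handle on top of the carousel's hub, 96 mm above the underside, on the carousel's axis. The bar is 64 mm long (along the carousel's x), 18 mm thick (along its y) and 24 mm high; grip it across its thickness. The carousel's axes
- carousel_hole (a point): the centre of the drive-pin hole (11 mm in diameter, through the 8 mm thick lower deck) at the carousel's underside, 34 mm from the carousel's axis along its x. The carousel's axes
- shaft_foot (a point): foot of the steel centre shaft, in the middle of the turntable's top face, on which the carousel's underside comes to lie, 66 mm above the desk. Shaft 16 mm in diameter, 34 mm high, its top 10 mm a cone. Turntable: bare metal disc, 142 mm in diameter, on the changer's white housing (200 x 272 mm, 52 mm high, fixed). z up; x points from the shaft to the drive pin
- pin_foot (a point): the foot of the brass drive pin on the turntable's top face, 34 mm from the shaft axis along the turntable's x; the pin is 8 mm in diameter and 14 mm high, its top 4 mm a cone; a red mark on the turntable runs outward from it. The turntable's axes
- turntable (a joint): turn of the turntable on the changer in rad, counter-clockwise from above; its drive holds it and it yields only to about 0.35 N m
- sampling_arm (a joint): swing of the sampling arm in rad, counter-clockwise from above: 0 at its inner stop, its head over the ring of vials, 5 mm above the caps of a seated carousel, where it blocks the way for one coming from above; 1.25 at its outer stop; beyond 0.8 a carousel passes it. It stays where it is left; 1 to 2 N at its knob move it
- swing_knob (a point): the middle of the grip part of the dark fluted knob on top of the sampling arm's head, 190 mm above the desk; the knob is 22 mm in diameter, its grip part 26 mm high (top at 204 mm), with the 18 mm wide arm below it (top at 165 mm). Horizontally 95 mm from the pivot. y points along the arm away from the pivot, z up
- pivot_point (a point): the point on the vertical pivot axis of the sampling arm at the height of the knob (190 mm above the desk); the pillar stands on the changer's housing 135 mm from the turntable's axis and ends at 171 mm
- tall_bottle: white plastic bottle with a white screw cap, 73 mm in diameter, 174 mm high, standing alone near the front edge of the desk, to the left of the carousel; origin at the centre of its underside; leave it alone
- dropper_bottle: small white bottle with a red cap, 48 mm in diameter, 124 mm high, standing alone near the front edge of the desk between carousel and changer; origin at the centre of its underside; leave it alone

How it is judged:
By the outcome, as a careful person would: the job done as asked, in the order asked, and still so for the second after the job is handed in, with the robot touching nothing.
It also fails if it takes over 72 s, if anything falls off the work surface, if the arm or the gripper's body presses on something with over 40 N, if the wrist force passes 120 N, or if a joint passes its speed limit or range.

### The arm

A 6-joint arm with a two-finger parallel gripper is mounted at the origin on a cart in front of the work surface, level with it; the furniture and walls round the work are solid. World frame = base frame: x ahead of the robot, y to its left, z up, the work surface at z = 0. Lengths are in m, angles in rad, forces in N, time in s.
With the tool pointing down it reaches from about 0.3 to 0.775 m from the base axis. Payload 14.6 kg.
Tool frame: the origin (TCP) lies midway between the tips of the shut fingers; the grasp point (between the pads) lies 19 mm behind it; z points along the fingers, y is the direction in which the jaws open and shut (so a half turn about z gives the same grasp; the last joint's range is limited). The gripper opens to 94 mm and grips with 3 to 60 N. Pads are 16 mm wide; open, the fingers measure 119 mm over their backs; the gripper's body (75 mm by 177 mm) begins 78 mm behind the grasp point.
Start: joints at [1.051, 0.3, 1.521, -0, 1.321, -0.067], TCP at [0.241, 0.495, 0.205] pointing down, gripper open.
Joint ranges: [-3.03, 3.03], [-0.79, 2.21], [0.23, 2.52], [-1.04, 4.18], [0, 3.07], [-2.55, 2.55]. Speed limits (rad/s): [2.22, 2.22, 2.57, 3.14, 3.14, 3.14].

### API

Orientations are given as [roll, pitch, yaw] about the fixed x, y, z axes, in that order (R = Rz(yaw) Ry(pitch) Rx(roll)).
In Python, from bench import env gives the robot as it stands.
- The arm moves only by the shell command python3 -m pendant 'ROWS' [OPENING]. ROWS is JSON, a list of rows, each a list of 4 numbers: the shift along the tool's x, y, z in m, then the turn about the tool's z in degrees. In form: [[x, y, z, yaw], ...]. A call has 1 to 8 rows; each row shifts and turns the pose as measured when the row begins, along the tool's axes as they then stand; what a row does not reach is not made up. A row lasts 1/10 s, in which the tool goes at most 50 mm and 8.59 degrees, less where a joint would pass 70% of its speed; a pose out of reach is approached as far as the arm can. A call with a gripper value outside its range is refused whole. OPENING is the opening, from 0 (shut) to 1 (fully open), set as the call begins (- or left out, the last holds). The fingers move at their own pace and stop on an object; the grip force is fixed at half the most. Time passes only in rows, so rows that do not move let the fingers close. It gives the time, the measured TCP pose, the force and the opening at its end, in the units of the state.
- env.observe(): the state, without advancing time (a new reading comes with each control period).
- env.get_image(name): name is "scene" or "top" or "wrist"; returns the picture (480x640x3 uint8, red, green, blue); there is no depth.
- env.get_calibration(name): a dict with "camera_matrix" (3x3 intrinsics, pixels), "rvec" (rotation vector, rad) and "tvec" (3), from world to camera coordinates, as OpenCV has them. Camera axes: x right, y down, z forward; pixel columns grow to the right and rows downward; lengths in m; the calibration is good to about 2 mm. A picture is of the moment at which its call begins: read the wrist's pose just before it. get_calibration takes no time and is no camera call; for the wrist camera it gives the pose at the moment of the call.
- env.hand_in(): hands the job in, once; it reports no verdict.
The state is a dict: "clock": time; "joint_pos": joint angles; "joint_velocities": joint speeds; "effort": joint torques, N m; "tcp_pos": TCP position; "eef_rot": TCP orientation; "force": force on the tool from outside, world axes, zero at the start; "wrist_torque": the same for the moment, N m; "grip_width": finger opening in m.
Only numpy, scipy, OpenCV 4.12 (cv2) and the standard library are available. Lean on these libraries where they do the work, as an engineer would, in place of code of your own. Each camera call takes 0.05 s, during which the arm holds its last target.

## Working session

There is one attempt and no reset: what is moved stays moved. The work goes in short steps, Python scripts to look and compute and a shell command to move; the robot and the scene stay as the last step left them, time stands still between calls to the robot, and variables do not carry over. Pictures are saved under pics/ and viewed, and the job is handed in when it is done.

```bash
ls; mkdir -p pics; cat > h.py <<'E'
import cv2,numpy as np
from bench import env
def cal(n):
    c=env.get_calibration(n); return np.array(c["camera_matrix"],float),np.array(c["rvec"],float).reshape(3),np.array(c["tvec"],float).reshape(3)
def snap(n,f):
    c=cal(n); im=np.array(env.get_image(n)); cv2.imwrite('pics/'+f+'.png',im[:,:,::-1]); np.savez('pics/'+f+'.npz',K=c[0],r=c[1],t=c[2]); return im
def load(f):
    d=np.load('pics/'+f+'.npz'); return d['K'],d['r'],d['t']
def crop(f,x0,y0,x1,y1,s,o):
    im=cv2.imread('pics/'+f+'.png')[y0:y1,x0:x1]; cv2.imwrite('pics/'+o+'.png',cv2.resize(im,None,fx=s,fy=s,interpolation=cv2.INTER_CUBIC))
def ray(f,uv):
    K,r,t=load(f); R=cv2.Rodrigues(r)[0]; d=R.T@np.linalg.inv(K)@np.array([uv[0],uv[1],1.]); return -R.T@t,d/np.linalg.norm(d)
def atz(f,uv,z):
    o,d=ray(f,uv); return o+d*(z-o[2])/d[2]
def tri(*ob):
    A=np.zeros((3,3));b=np.zeros(3)
    for f,uv in ob:
        o,d=ray(f,uv);P=np.eye(3)-np.outer(d,d);A+=P;b+=P@o
    p=np.linalg.solve(A,b); return p,[round(float(np.linalg.norm(np.cross(p-ray(f,uv)[0],ray(f,uv)[1]))*1000),1) for f,uv in ob]
def proj(f,p):
    K,r,t=load(f); return cv2.projectPoints(np.array(p,float).reshape(-1,3),r,t,K,None)[0].reshape(-1,2)
E
python3 - <<'E'
from h import *
print(env.observe())
for n in("scene","top","wrist"): snap(n,n+'0'); print(n, cal(n), ray(n+'0',(320,240)))
E
```

```text
pics
{'clock': 0.0, 'joint_pos': array([ 1.05142523e+00,  3.00475615e-01,  1.52155589e+00, -5.87158242e-05,
        1.32071715e+00, -6.65892444e-02]), 'joint_velocities': array([-0.00047231,  0.000745  ,  0.00142367,  0.00036242, -0.0002461 ,
        0.00077191]), 'effort': array([-5.02761177e-04, -5.31807625e+01, -3.52742171e+01,  7.07790256e-02,
        2.44326226e-02, -1.45315994e-04]), 'tcp_pos': array([0.24049052, 0.4943483 , 0.20489452]), 'eef_rot': array([-3.14043543e+00, -2.01736375e-05,  2.68882536e+00]), 'force': array([0.45735192, 0.18416306, 0.24722275]), 'wrist_torque': array([0.01797104, 0.02664042, 0.01003121]), 'grip_width': 0.09403797763397291}
scene (array([[488.43366155,   0.        , 318.72320483],
       [  0.        , 488.43366155, 229.87706103],
       [  0.        ,   0.        ,   1.        ]]), array([ 2.10444865, -0.77935408,  0.39724646]), array([-0.4070228 ,  0.33710642,  0.93283689])) (array([-0.05098445, -0.67427144,  0.83201657]), array([ 0.51919453,  0.59164625, -0.61675908]))
top (array([[476.86711959,   0.        , 314.47767249],
       [  0.        , 476.86711959, 231.25375386],
       [  0.        ,   0.        ,   1.        ]]), array([ 2.21181133, -2.17272784,  0.05366385]), array([0.01564305, 0.54741045, 1.54232218])) (array([0.4642715 , 0.01799104, 1.56932753]), array([ 0.03505135, -0.00714343, -0.99935998]))
wrist (array([[389.73891763,   0.        , 320.90140675],
       [  0.        , 389.73891763, 242.84197214],
       [  0.        ,   0.        ,   1.        ]]), array([-2.47709973, -1.55176052, -0.19326757]), array([-0.55037771, -0.02629084,  0.39100576])) (array([0.17638545, 0.52667485, 0.38460856]), array([ 0.21443949, -0.10811537, -0.97073517]))
```

View pics/scene0.png

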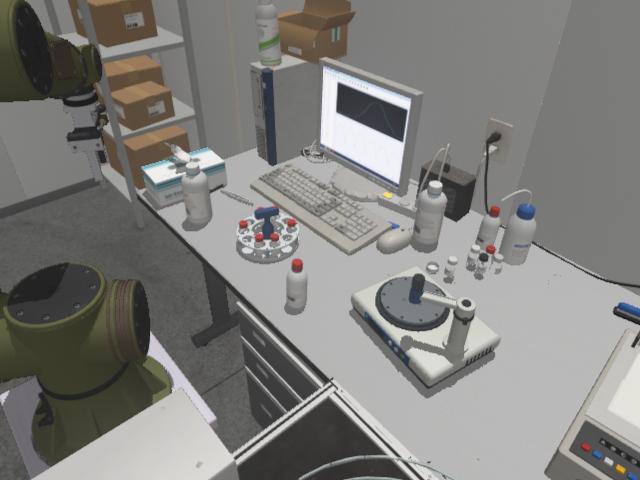

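View pics/top0.png

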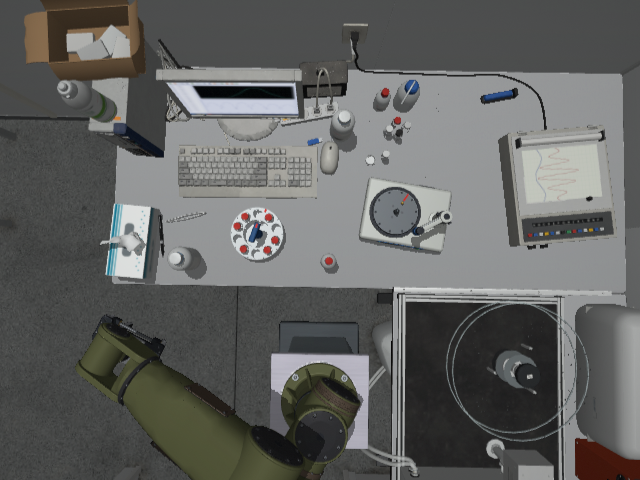

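View pics/wrist0.png

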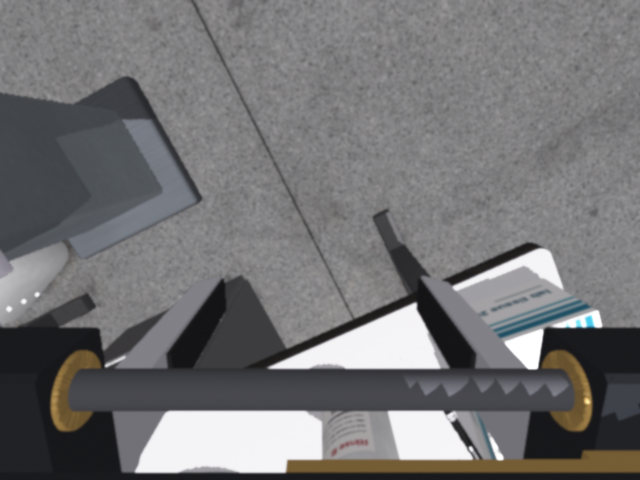

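The overview shows the carousel at top (257,234), the changer turntable at top (396,211) with the arm pivot near (446,216), and the tall and dropper bottles at top (180,259) and (329,261). I'll enlarge these areas.

```bash
python3 - <<'E'
from h import *
crop('top0',350,165,470,265,6,'c1'); crop('top0',220,195,340,285,6,'c2'); crop('scene0',340,255,510,385,4,'c3'); crop('scene0',220,190,320,320,4,'c4')
E
```

```text
(no output)
```

View pics/c1.png

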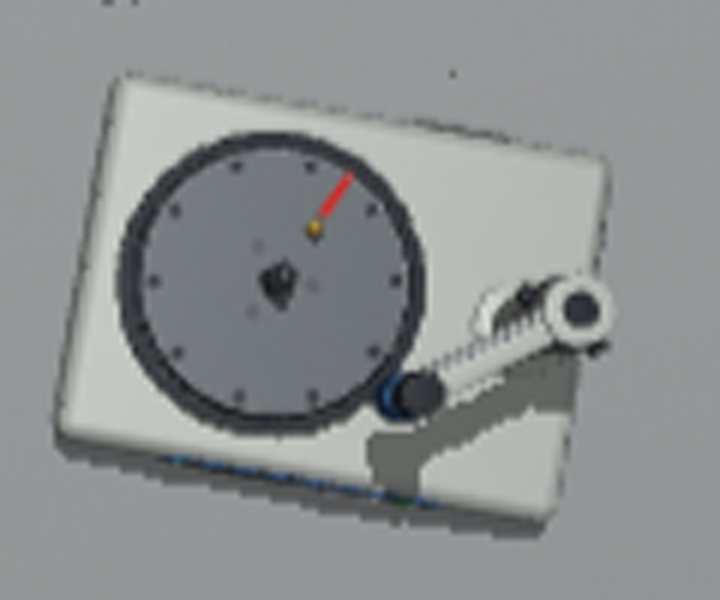

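View pics/c2.png

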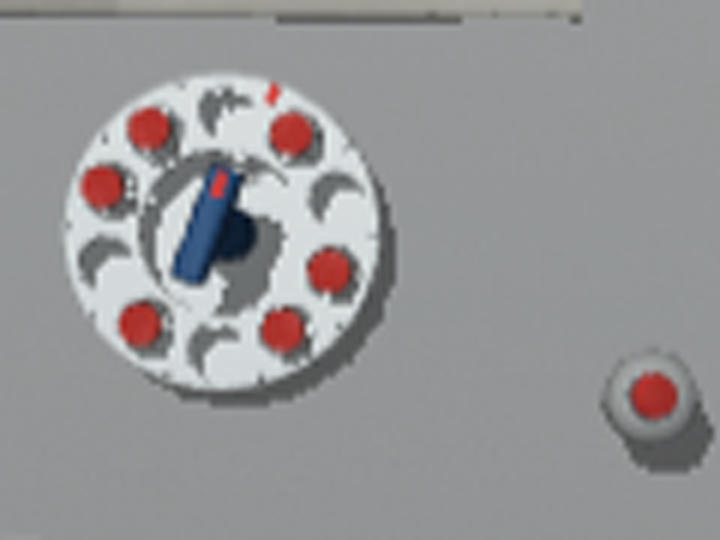

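View pics/c3.png

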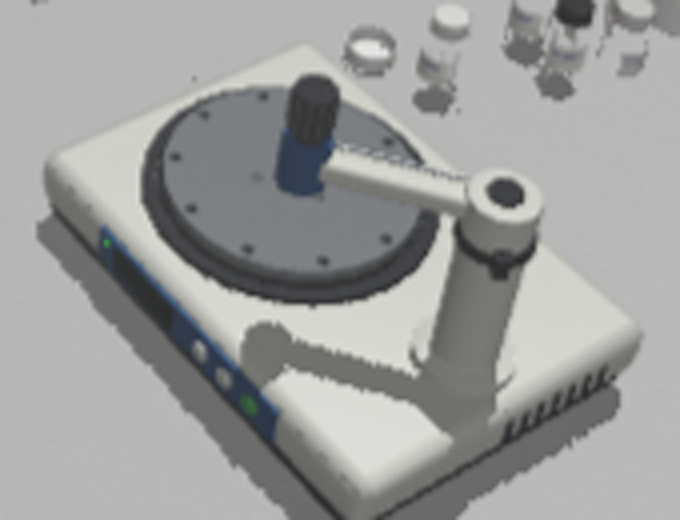

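View pics/c4.png

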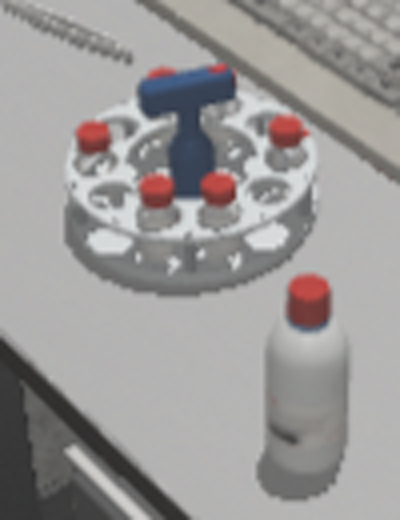

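```bash
python3 - <<'E'
from h import *
def c(f,x0,y0,s,x,y): return (f,((x+.5)/s-.5+x0,(y+.5)/s-.5+y0))
T1=lambda x,y:c('top0',350,165,6,x,y); T2=lambda x,y:c('top0',220,195,6,x,y)
S3=lambda x,y:c('scene0',340,255,4,x,y); S4=lambda x,y:c('scene0',220,190,4,x,y)
np.set_printoptions(precision=4,suppress=True)
print('knobtop',tri(T1(418,395),S3(315,89)), atz(*T1(418,395),.204))
print('pivtop',tri(T1(581,308),S3(505,191)), atz(*T1(581,308),.171))
print('disc ctr',atz(*T1(272,283),.060)); 
print('grey disc', atz(*T1(275,281),.066))
print('pin',atz(*T1(315,229),.078)); print('redmark end',atz(*T1(350,175),.066),atz(*T1(323,214),.066))
print('bar ends top', atz(*T2(222,171),.108),atz(*T2(189,280),.108), tri(T2(205,225),S4(188,83)))
print('rim idx',atz(*T2(273,94),.06)); print('rack ctr',atz(*T2(222,231),.055))
print('dropper',atz(*T2(654,395),.124),tri(T2(654,395),S4(309,285)))
print('tall',atz('top0',(178,259),.174))
E
```

```text
knobtop (array([ 0.5458, -0.2771,  0.2025]), [1.5, 1.5]) [ 0.5447 -0.2756  0.204 ]
pivtop (array([ 0.5908, -0.3623,  0.1704]), [0.0, 0.0]) [ 0.5907 -0.3622  0.171 ]
disc ctr [ 0.6111 -0.229   0.06  ]
grey disc [ 0.6116 -0.2296  0.066 ]
pin [ 0.6381 -0.2483  0.078 ]
redmark end [ 0.6685 -0.2687  0.066 ] [ 0.6476 -0.2546  0.066 ]
bar ends top [0.5641 0.2033 0.108 ] [0.5079 0.2188 0.108 ] (array([0.5374, 0.2113, 0.1033]), [1.2, 1.2])
rim idx [0.6087 0.1833 0.06  ]
rack ctr [0.5358 0.2092 0.055 ]
dropper [ 0.4536 -0.0194  0.124 ] (array([ 0.4544, -0.0199,  0.1259]), [0.9, 0.9])
tall [0.4502 0.4222 0.174 ]
```

```bash
cat > p.py <<'E'
# usage: python3 p.py x y z yawdeg [n]  -> tool-frame steps
import sys,numpy as np
from bench import env
from scipy.spatial.transform import Rotation as Ro
def steps(x,y,z,yaw,n=None):
    s=env.observe(); p=np.array(s['tcp_pos']); R=Ro.from_euler('xyz',s['eef_rot']); e=np.degrees(s['eef_rot'])
    d=np.array([x,y,z])-p; dy=(yaw-e[2]+180)%360-180
    if not n: n=max(1,int(np.ceil(max(np.linalg.norm(d)/.048,abs(dy)/8.5))))
    out=[]
    for i in range(n):
        Ri=Ro.from_euler('z',dy*i/n,degrees=True)*R
        out.append(np.round(np.r_[Ri.inv().apply(d/n),-dy/n],4))
    print('now',np.round(p,4),'rpy',np.round(e,2),'q',np.round(np.degrees(s['joint_pos']),0),'F',np.round(s['force'],1),'grip',round(s['grip_width'],4),'t',round(s['clock'],2))
    print('d world',np.round(d,4),'dyaw',round(dy,2)); print([[round(float(a),3) for a in o[:3]]+[round(float(o[3]),2)] for o in out])
if __name__=='__main__':
    a=[float(v) for v in sys.argv[1:]]; steps(*a[:4],int(a[4]) if len(a)>4 else None)
E
python3 p.py .40 .21 .31 163; python3 p.py .24 .494 .31 163
```

```text
now [0.2405 0.4944 0.205 ] rpy [-179.95   -0.    154.06] q [60. 17. 87.  0. 76. -4.] F [-0.  -0.3 -0.6] grip 0.0943 t 0.15
d world [ 0.1595 -0.2844  0.105 ] dyaw 8.94
[[-0.034, -0.023, -0.013, -1.12], [-0.033, -0.024, -0.013, -1.12], [-0.033, -0.025, -0.013, -1.12], [-0.032, -0.025, -0.013, -1.12], [-0.032, -0.026, -0.013, -1.12], [-0.031, -0.026, -0.013, -1.12], [-0.03, -0.027, -0.013, -1.12], [-0.03, -0.028, -0.013, -1.12]]
now [0.2405 0.4944 0.205 ] rpy [-179.95   -0.    154.06] q [60. 17. 87.  0. 76. -4.] F [-0.  -0.3 -0.6] grip 0.0943 t 0.15
d world [-0.0005 -0.0004  0.105 ] dyaw 8.94
[[0.0, -0.0, -0.035, -2.98], [0.0, -0.0, -0.035, -2.98], [0.0, -0.0, -0.035, -2.98]]
```

```bash
python3 -m pendant '[[-0.02,-0.012,-0.03,-1],[-0.033,-0.024,-0.03,-1],[-0.033,-0.025,-0.02,-1],[-0.032,-0.025,-0.013,-1],[-0.032,-0.026,-0.01,-1],[-0.031,-0.026,-0.005,-1],[-0.03,-0.027,0,-1],[-0.03,-0.028,0,-1]]' 1
python3 - <<'E'
from h import *
snap('wrist','w1')
E
python3 p.py .545 -.276 .26 118
```

```text
clock: 0.95
tcp_pos: [0.3938, 0.2173, 0.316]
eef_rot: [-3.136, -0.0, 2.841]
force: [0.5, 0.2, -0.7]
grip_width: 0.0938
now [0.396  0.2133 0.3159] rpy [-1.7962e+02  5.0000e-02  1.6268e+02] q [ 24.   1.  92.  -0.  88. -49.] F [ 1.2 -2.1  0.3] grip 0.0939 t 1.0
d world [ 0.149  -0.4893 -0.0559] dyaw -44.68
[[-0.026, -0.038, 0.005, 4.06], [-0.029, -0.036, 0.005, 4.06], [-0.031, -0.034, 0.005, 4.06], [-0.034, -0.032, 0.005, 4.06], [-0.036, -0.029, 0.005, 4.06], [-0.038, -0.027, 0.005, 4.06], [-0.04, -0.024, 0.005, 4.06], [-0.041, -0.021, 0.005, 4.06], [-0.043, -0.018, 0.005, 4.06], [-0.044, -0.015, 0.005, 4.06], [-0.045, -0.012, 0.005, 4.06]]
```

View pics/w1.png

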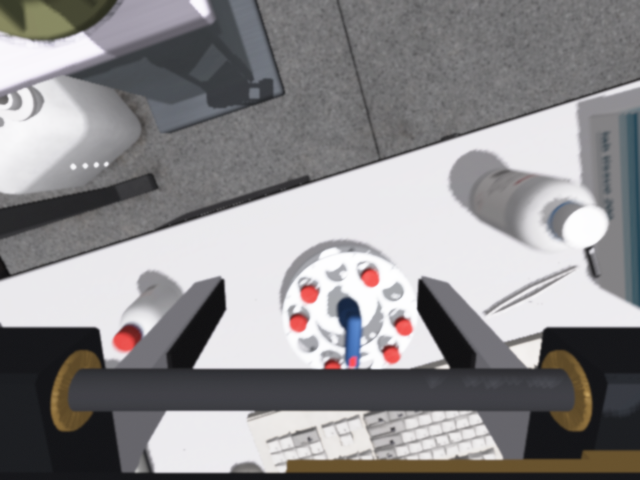

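Wrist view w1 shows the carousel at (350,310) with its bar running (348,305)-(353,362). The dropper cap is at (127,338) and the tall bottle cap at (580,225). Next I go to the knob.

```bash
python3 -m pendant '[[-0.026,-0.038,0.002,4],[-0.029,-0.036,0.003,4],[-0.031,-0.034,0.004,4],[-0.034,-0.032,0.005,4],[-0.036,-0.029,0.005,4],[-0.038,-0.027,0.005,4],[-0.04,-0.024,0.005,4],[-0.04,-0.022,0.005,4]]' >/dev/null
python3 p.py .545 -.276 .26 118
```

```text
now [ 0.5041 -0.1509  0.2828] rpy [-179.78    0.24  129.71] q [-20.  11.  84.  -0.  84. -60.] F [0.5 1.1 0.6] grip 0.0936 t 1.8
d world [ 0.0409 -0.1251 -0.0228] dyaw -11.71
[[-0.041, -0.016, 0.008, 3.9], [-0.042, -0.013, 0.008, 3.9], [-0.043, -0.01, 0.008, 3.9]]
```

```bash
python3 - <<'E'
from h import *
snap('wrist','w2')
E
python3 -m pendant '[[-0.041,-0.016,0.008,4],[-0.042,-0.013,0.008,4],[-0.043,-0.01,0.007,4]]' 0.5
python3 - <<'E'
from h import *
snap('wrist','w3')
E
python3 p.py .545 -.276 .26 118
```

```text
clock: 2.15
tcp_pos: [0.5453, -0.2831, 0.259]
eef_rot: [-3.137, 0.005, 2.041]
force: [0.5, 0.4, -0.3]
grip_width: 0.0734
now [ 0.5454 -0.2883  0.256 ] rpy [-1.7962e+02  1.7000e-01  1.1646e+02] q [-31.  24.  71.  -0.  85. -57.] F [ 0.9 -4.3 -0.4] grip 0.0696 t 2.2
d world [-0.0004  0.0123  0.004 ] dyaw 1.54
[[0.011, 0.005, -0.004, -1.54]]
```

View pics/w2.png

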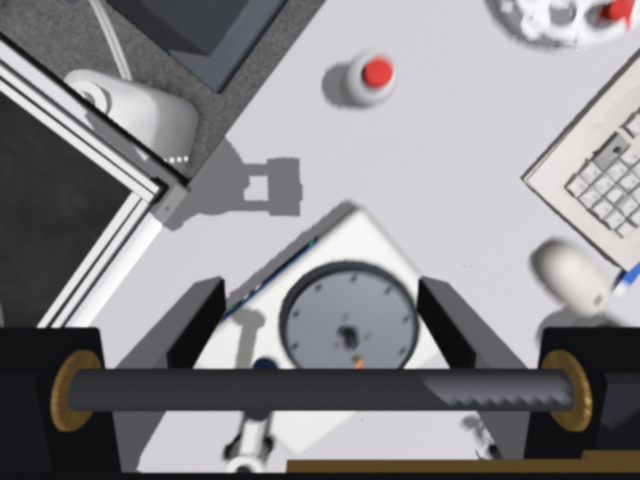

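View pics/w3.png

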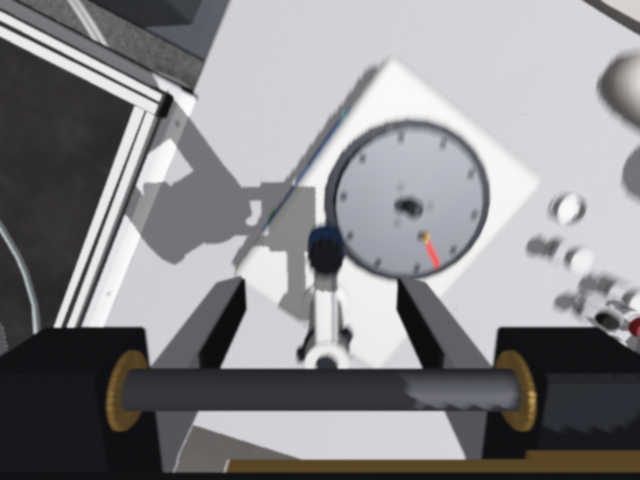

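Wrist view w3 shows the knob top at about (326,255), the pivot at (325,360), the shaft at (408,206) and the pin at (425,236).

```bash
python3 - <<'E'
from h import *
np.set_printoptions(precision=4,suppress=True)
snap('wrist','w4'); print(env.observe()['tcp_pos'],np.degrees(env.observe()['eef_rot']))
crop('w4',200,80,520,320,2.5,'w4c')
E
```

```text
[ 0.5448 -0.2854  0.2563] [-179.6169    0.1076  116.7239]
```

View pics/w4c.png

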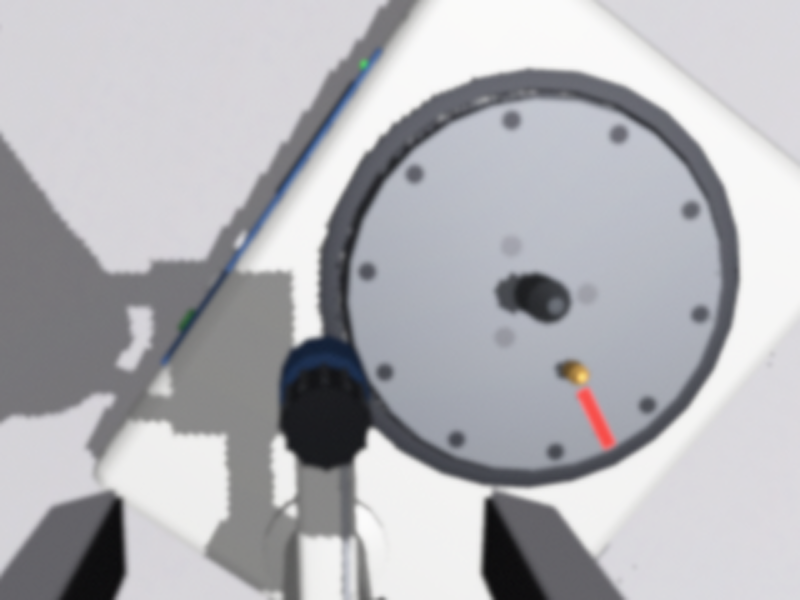

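```bash
python3 - <<'E'
from h import *
np.set_printoptions(precision=4,suppress=True)
W=lambda x,y:('w4',((x+.5)/2.5-.5+200,(y+.5)/2.5-.5+80)); T1=lambda x,y:('top0',((x+.5)/6-.5+350,(y+.5)/6-.5+165))
print('knob',atz(*W(325,430),.204),tri(W(325,430),T1(418,395)))
print('shaft tip',atz(*W(554,303),.1)); pin=atz(*W(580,377),.080);print('pin',pin)
H=[(512,120),(618,134),(691,210),(700,314),(648,404),(555,452),(456,440),(384,372),(367,272),(415,174)]
def circ(P):
    A=np.c_[2*P[:,:2],np.ones(len(P))];s=np.linalg.lstsq(A,(P[:,:2]**2).sum(1),rcond=None)[0];return s[:2],np.sqrt(s[2]+s[:2]@s[:2])
c,r=circ(np.array([atz(*W(*h),.066) for h in H]));print('ring',c,r)
Ht=[(236,167),(311,167),(371,211),(396,282),(373,353),(313,398),(239,398),(178,353),(154,281),(175,211)]
ct,rt=circ(np.array([atz(*T1(*h),.066) for h in Ht]));print('ring top',ct,rt)
ang=lambda v:np.degrees(np.arctan2(v[1],v[0]))
print(ang(pin[:2]-c),np.linalg.norm(pin[:2]-c)); m=atz(*W(610,444),.066);m2=atz(*W(583,393),.066);print('mark',ang(m[:2]-c),ang(m2[:2]-c),ang(m[:2]-m2[:2]))
pt=atz(*T1(315,229),.08);print('top pin',ang(pt[:2]-ct),np.linalg.norm(pt[:2]-ct)); mt=atz(*T1(350,175),.066);print('top mark',ang(mt[:2]-ct))
E
python3 p.py .545 -.276 .256 118
```

```text
knob [ 0.5472 -0.2793  0.204 ] (array([ 0.5419, -0.2681,  0.2445]), [1.3, 1.3])
shaft tip [ 0.6119 -0.2287  0.1   ]
pin [ 0.6404 -0.2488  0.08  ]
ring [ 0.6132 -0.2295] 0.06407792986239114
ring top [ 0.6111 -0.2294] 0.06389821277535898
-35.3947579537511 0.03335682791722828
mark -34.22011319847528 -34.81779867016494 -33.11300253194992
top pin -34.739492113170314 0.032573922455998536
top mark -34.40860659995648
now [ 0.5448 -0.2854  0.2563] rpy [-1.7962e+02  1.1000e-01  1.1672e+02] q [-31.  24.  71.  -0.  85. -58.] F [-0.7  0.6 -1.3] grip 0.0655 t 2.25
d world [ 0.0002  0.0094 -0.0003] dyaw 1.28
[[0.008, 0.004, 0.0, -1.28]]
```

```bash
python3 -m pendant '[[0.007,0.004,0,-1.3],[0,0,0,0],[0,0,0.02,0],[0,0,0.02,0]]' 0.42
python3 p.py .546 -.277 .174 118 2
```

```text
clock: 2.65
tcp_pos: [0.5459, -0.2744, 0.2184]
eef_rot: [-3.138, 0.005, 2.066]
force: [0.3, -0.5, -0.1]
grip_width: 0.0396
now [ 0.5459 -0.2744  0.2184] rpy [-179.77    0.31  118.39] q [-30.  24.  76.  -0.  80. -58.] F [ 0.3 -0.5 -0.1] grip 0.0396 t 2.65
d world [ 0.0001 -0.0026 -0.0444] dyaw -0.39
[[-0.001, -0.001, 0.022, 0.19], [-0.001, -0.001, 0.022, 0.19]]
```

```bash
python3 -m pendant '[[-0.001,-0.001,0.02,0],[-0.001,-0.001,0.015,0],[0,0,0.005,0],[0,0,0,0]]' 0.36
python3 - <<'E'
from h import *
# arc plan: pivot, from current
import numpy as np
s=env.observe();P=np.array([.591,-.362]);d=s['tcp_pos'][:2]-P;print(np.linalg.norm(d),np.degrees(np.arctan2(d[1],d[0])),np.degrees(s['eef_rot']),s['tcp_pos'],s['grip_width'],s['force'])
snap('scene','s5'); crop('s5',340,200,540,350,4,'s5c')
E
```

```text
clock: 3.05
tcp_pos: [0.545, -0.272, 0.1781]
eef_rot: [-3.138, 0.006, 2.074]
force: [-0.1, -0.8, 0.2]
grip_width: 0.034
0.10106519566654258 117.0864140523343 [-179.80344279    0.34405394  118.85033868] [ 0.5449816  -0.27201955  0.17805506] 0.03397664882336289 [-0.08147852 -0.83290935  0.24076168]
```

View pics/s5c.png

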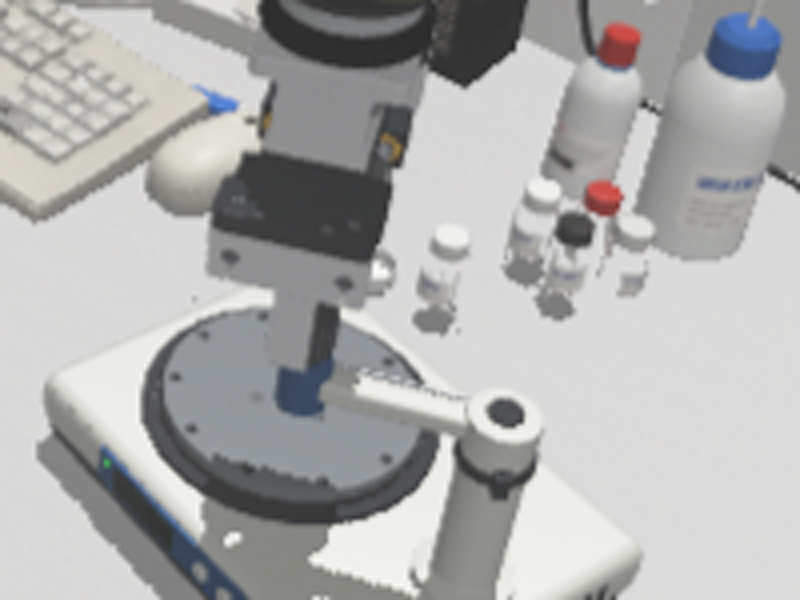

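The s5c picture shows both fingers straddling the knob with the arm head between them. I'll swing it outward along the arc.

```bash
python3 -m pendant '[[-0.004,-0.006,0.002,0],[-0.003,-0.012,0.001,-6],[-0.001,-0.012,0,-7],[-0.001,-0.012,0,-7],[-0.001,-0.012,0,-7]]'
cat > arc.py <<'E'
from h import *
s=env.observe();P=np.array([.591,-.362]);d=s['tcp_pos'][:2]-P;print('r',np.linalg.norm(d),'phi',np.degrees(np.arctan2(d[1],d[0])),'yaw',np.degrees(s['eef_rot'][2]),s['tcp_pos'],s['grip_width'],s['force'])
E
python3 arc.py
```

```text
clock: 3.6
tcp_pos: [0.5088, -0.3137, 0.1797]
eef_rot: [-3.138, 0.011, 2.565]
force: [1.5, 1.1, -1.3]
grip_width: 0.0341
r 0.09536301040417063 phi 149.58452533656566 yaw 146.93991239163242 [ 0.50876114 -0.31372088  0.17972889] 0.034111516084307666 [ 1.50155964  1.13818554 -1.27040361]
```

```bash
python3 -m pendant '[[-0.001,-0.012,0.001,-8],[-0.001,-0.012,0.001,-8],[-0.001,-0.012,0.001,-7],[-0.001,-0.01,0,-6]]'
python3 arc.py
python3 -m pendant '[[0,-0.006,0,-2],[0,0,0,0]]'
python3 arc.py
```

```text
clock: 4.0
tcp_pos: [0.4949, -0.36, 0.1805]
eef_rot: [-3.132, 0.011, 3.094]
force: [0.7, 2.7, -1.2]
grip_width: 0.0341
r 0.09610897820341906 phi 178.80416911789925 yaw 177.24623799515348 [ 0.49491195 -0.35999424  0.1804573 ] 0.034106472840956206 [ 0.73317082  2.67778345 -1.20291698]
clock: 4.2
tcp_pos: [0.4941, -0.3677, 0.1817]
eef_rot: [-3.131, 0.012, 3.132]
force: [-0.1, -0.1, 0.3]
grip_width: 0.0341
r 0.0970996546871708 phi -176.61950492673694 yaw 179.466463468764 [ 0.4940693  -0.36772563  0.18166739] 0.03408142052819302 [-0.11109041 -0.08462106  0.2914206 ]
```

```bash
python3 -m pendant '[[0,-0.008,0,-4],[0,0,0,0]]'; python3 arc.py
python3 -m pendant '[[0,-0.006,0,0],[0,0,0,0]]'; python3 arc.py;python3 - <<'E'
from h import *
snap('scene','s6'); crop('s6',340,200,540,350,4,'s6c')
snap('top','t6'); crop('t6',350,165,470,265,6,'t6c')
E
```

```text
clock: 4.4
tcp_pos: [0.4955, -0.3681, 0.1816]
eef_rot: [3.138, 0.013, -3.078]
force: [0.1, -0.7, -0.6]
grip_width: 0.0342
r 0.09573789411767195 phi -176.32787053630437 yaw -176.35430678891757 [ 0.49545867 -0.36813171  0.18164305] 0.03420149949203442 [ 0.10425778 -0.70714017 -0.59850609]
clock: 4.6
tcp_pos: [0.4959, -0.3677, 0.1818]
eef_rot: [3.125, 0.01, -3.077]
force: [-0.1, -0.2, 0.1]
grip_width: 0.0337
r 0.09524532869764668 phi -176.58194095217857 yaw -176.30618731427998 [ 0.4959241  -0.36767862  0.18176259] 0.03368027718913038 [-0.05330027 -0.16619873  0.1330259 ]
```

View pics/s6c.png

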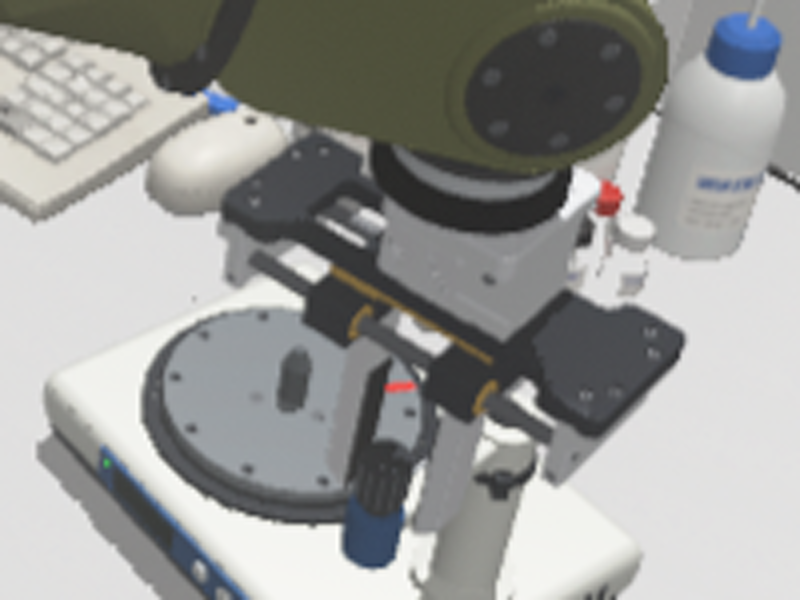

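View pics/t6c.png

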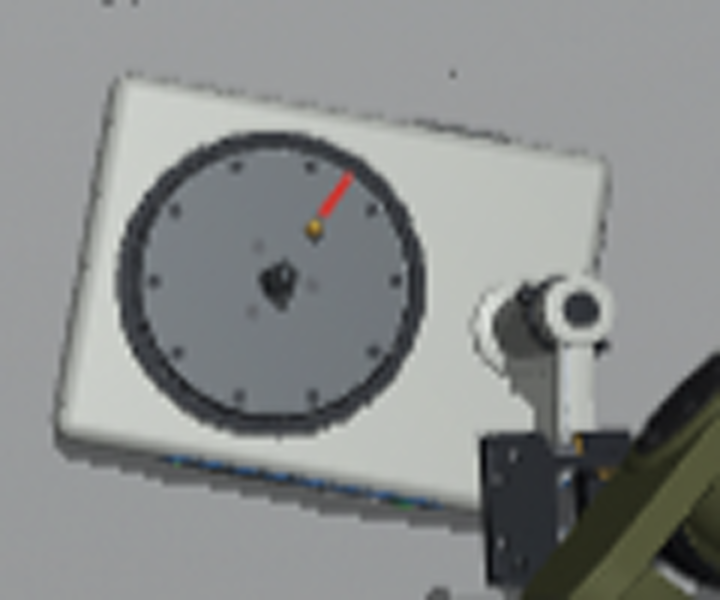

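```bash
python3 - <<'E'
from h import *
s=env.observe();print(np.round(np.degrees(s['joint_pos']),1),s['force'],s['wrist_torque'],s['effort'],np.degrees(s['eef_rot']))
E
python3 -m pendant '[[0,-0.006,0,0]]';python3 -m pendant '[[0,-0.006,0,0]]'; python3 arc.py; python3 - <<'E'
from h import *
snap('wrist','w7')
E
```

```text
[ -40.4   27.    76.9    1.    76.3 -134.4] [0.71604613 8.89776116 0.38450765] [ 1.65157358 -0.00488603  0.03217256] [-3.72200891e+00 -6.28075147e+01 -3.73470104e+01 -1.54768333e+00
 -1.22020259e+00  3.21008486e-02] [ 179.202412      0.6301178  -176.32182484]
clock: 4.8
tcp_pos: [0.4962, -0.3694, 0.1816]
eef_rot: [3.117, 0.009, -3.076]
force: [-12.0, 58.7, 13.0]
grip_width: 0.0348
clock: 4.9
tcp_pos: [0.4963, -0.3691, 0.1814]
eef_rot: [3.103, 0.005, -3.074]
force: [-11.8, 50.0, 14.3]
grip_width: 0.0344
r 0.09498233482369425 phi -175.72937046485998 yaw -176.14227805836344 [ 0.49628139 -0.3690731   0.1813762 ] 0.03441921277268789 [-11.83779658  50.02732953  14.30142504]
```

View pics/w7.png

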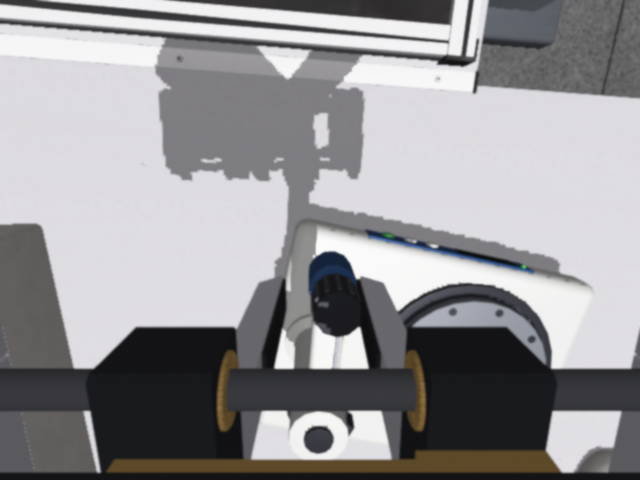

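```bash
python3 -m pendant '[[0,0.006,0,0],[0,0.003,0,0]]'; python3 arc.py;  python3 -m pendant '[[0,0,0,0]]'
```

```text
clock: 5.15
tcp_pos: [0.4958, -0.3586, 0.1824]
eef_rot: [3.101, 0.005, -3.075]
force: [0.1, 0.1, -0.2]
grip_width: 0.0338
r 0.09522012554171862 phi 177.95266570355506 yaw -176.15800702411397 [ 0.49584066 -0.35859825  0.18238961] 0.033825564120790505 [ 0.06367287  0.07859683 -0.23422422]
clock: 5.25
tcp_pos: [0.4959, -0.3589, 0.1828]
eef_rot: [3.103, 0.005, -3.075]
force: [-1.3, -0.3, 0.6]
grip_width: 0.034
```

```bash
python3 p.py .496 -.360 .275 -177 3; python3 p.py .425 .105 .275 180
```

```text
now [ 0.4959 -0.3589  0.1828] rpy [ 177.78    0.31 -176.18] q [ -40.   27.   77.    2.   78. -134.] F [-1.3 -0.3  0.6] grip 0.034 t 5.25
d world [ 0.0001 -0.0011  0.0922] dyaw -0.82
[[-0.0, 0.001, -0.031, 0.27], [-0.0, 0.001, -0.031, 0.27], [-0.0, 0.001, -0.031, 0.27]]
now [ 0.4959 -0.3589  0.1828] rpy [ 177.78    0.31 -176.18] q [ -40.   27.   77.    2.   78. -134.] F [-1.3 -0.3  0.6] grip 0.034 t 5.25
d world [-0.0709  0.4639  0.0922] dyaw -3.82
[[0.004, 0.047, -0.007, 0.38], [0.004, 0.047, -0.007, 0.38], [0.005, 0.047, -0.007, 0.38], [0.005, 0.047, -0.007, 0.38], [0.005, 0.047, -0.007, 0.38], [0.005, 0.047, -0.007, 0.38], [0.006, 0.047, -0.007, 0.38], [0.006, 0.047, -0.007, 0.38], [0.006, 0.047, -0.007, 0.38], [0.007, 0.047, -0.007, 0.38]]
```

```bash
python3 -m pendant '[[0,0.001,-0.03,0],[0,0.001,-0.03,0],[0,0.001,-0.03,0],[0,0,-0.01,0]]'; python3 - <<'E'
from h import *
snap('top','t8'); crop('t8',350,165,470,265,6,'t8c')
E
python3 -m pendant '[[0.004,0.03,0,0.3],[0.004,0.047,0,0.3],[0.005,0.047,0,0.3],[0.005,0.047,0,0.4],[0.005,0.047,0,0.4],[0.006,0.047,0,0.4],[0.006,0.047,0,0.4],[0.006,0.047,0,0.4]]' 1; python3 p.py .425 .105 .06 180
```

```text
clock: 5.65
tcp_pos: [0.4944, -0.362, 0.285]
eef_rot: [3.105, 0.004, -3.079]
force: [0.5, 0.4, 0.4]
grip_width: 0.0337
clock: 6.5
tcp_pos: [0.4354, 0.0007, 0.286]
eef_rot: [3.102, -0.008, 3.139]
force: [0.4, 0.3, -0.0]
grip_width: 0.0927
now [0.4354 0.0007 0.286 ] rpy [177.75  -0.44 179.85] q [ -6.  -1.  97.   2.  84. -96.] F [ 0.4  0.3 -0. ] grip 0.0927 t 6.5
d world [-0.0104  0.1043 -0.226 ] dyaw 0.15
[[0.002, 0.016, 0.038, -0.02], [0.002, 0.016, 0.038, -0.02], [0.002, 0.016, 0.038, -0.02], [0.002, 0.016, 0.038, -0.02], [0.002, 0.016, 0.038, -0.02], [0.001, 0.016, 0.038, -0.02]]
```

View pics/t8c.png

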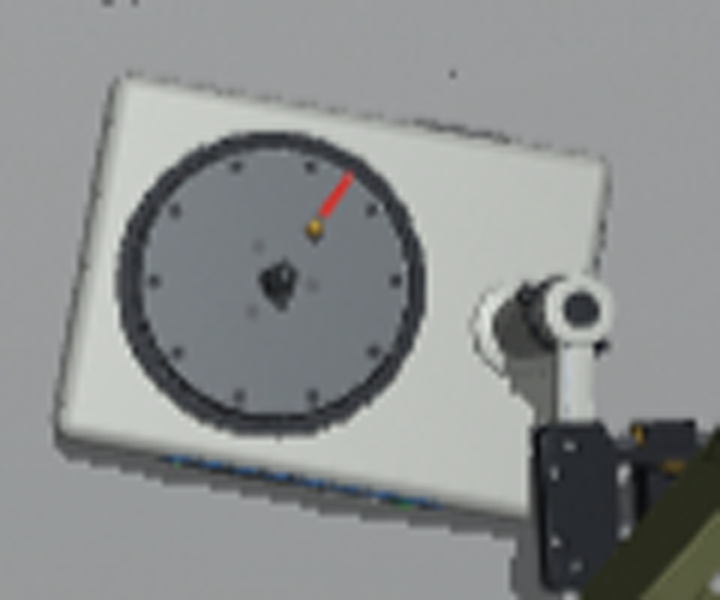

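The arm now lies straight down in the top view, near its outer stop. The tool has kept a 2.2° lean, so I'll level it by pressing the open fingertips lightly on a free spot of desk.

```bash
python3 -m pendant '[[0.002,0.035,0,0],[0.002,0.035,0.01,0],[0.002,0.03,0.03,0],[0.001,0,0.045,0],[0,0,0.045,0],[0,-0.002,0.045,0],[0,-0.002,0.03,0]]'; python3 p.py .425 .105 .03 180
```

```text
clock: 7.2
tcp_pos: [0.4242, 0.1127, 0.0745]
eef_rot: [3.103, -0.003, -3.14]
force: [-0.5, 0.3, -0.1]
grip_width: 0.094
now [0.4242 0.1127 0.0745] rpy [ 1.7778e+02 -1.6000e-01 -1.7991e+02] q [  9.  13. 112.   3.  55. -83.] F [-0.5  0.3 -0.1] grip 0.094 t 7.2
d world [ 0.0008 -0.0077 -0.0445] dyaw -0.09
[[-0.001, -0.009, 0.044, 0.09]]
```

```bash
python3 -m pendant '[[0,-0.004,0.02,0],[0,-0.004,0.02,0],[0,-0.001,0.012,0],[0,0,0.005,0]]'; python3 - <<'E'
from h import *
snap('scene','s9'); crop('s9',200,120,360,240,5,'s9c')
E
```

```text
clock: 7.6
tcp_pos: [0.4181, 0.1039, 0.0068]
eef_rot: [3.106, -0.014, -3.141]
force: [-0.8, 0.2, -0.2]
grip_width: 0.0942
```

View pics/s9c.png

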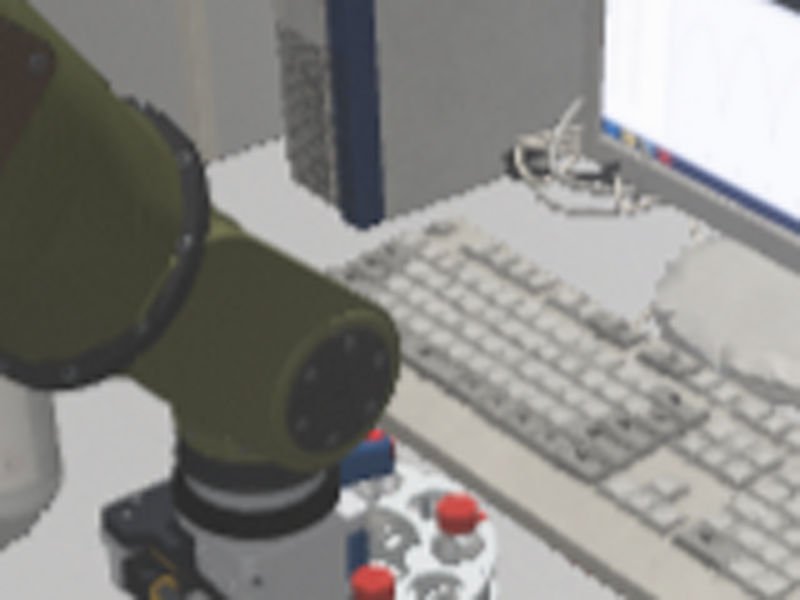

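```bash
python3 -m pendant '[[0,0,0.004,0],[0,0,0,0]]';python3 -m pendant '[[0,0,0.003,0]]';python3 -m pendant '[[0,0,0.003,0]]'
```

```text
clock: 7.85
tcp_pos: [0.418, 0.104, 0.0025]
eef_rot: [3.106, -0.014, -3.141]
force: [0.2, 0.7, 0.1]
grip_width: 0.0942
clock: 7.95
tcp_pos: [0.4187, 0.1041, 0.0012]
eef_rot: [3.106, -0.012, -3.141]
force: [-21.8, -3.4, 74.8]
grip_width: 0.094
clock: 8.05
tcp_pos: [0.419, 0.1041, 0.001]
eef_rot: [3.107, -0.012, -3.141]
force: [-30.7, -3.6, 81.2]
grip_width: 0.0943
```

```bash
python3 -m pendant '[[0,0,-0.03,0],[0,0,-0.045,0],[0,0,-0.045,0],[0,0,-0.045,0],[0,-0.02,-0.045,0],[0,-0.045,-0.02,0]]' 0.7; python3 p.py .591 -.362 .26 180
```

```text
clock: 8.65
tcp_pos: [0.4201, 0.0327, 0.2379]
eef_rot: [3.107, -0.011, -3.136]
force: [1.3, -0.3, -0.4]
grip_width: 0.0656
now [0.4201 0.0327 0.2379] rpy [ 178.04   -0.62 -179.68] q [ -2.  -1. 103.   2.  78. -93.] F [ 1.3 -0.3 -0.4] grip 0.0656 t 8.65
d world [ 0.1709 -0.3947  0.0221] dyaw -0.32
[[-0.019, -0.044, -0.004, 0.04], [-0.019, -0.044, -0.004, 0.04], [-0.019, -0.044, -0.004, 0.04], [-0.019, -0.044, -0.004, 0.04], [-0.019, -0.044, -0.004, 0.04], [-0.019, -0.044, -0.004, 0.04], [-0.019, -0.044, -0.004, 0.04], [-0.019, -0.044, -0.004, 0.04], [-0.019, -0.044, -0.004, 0.04]]
```

```bash
python3 -m pendant '[[-0.019,-0.044,-0.008,0],[-0.019,-0.044,-0.008,0],[-0.019,-0.044,-0.004,0],[-0.019,-0.044,-0.002,0],[-0.019,-0.044,-0.002,0],[-0.019,-0.044,0,0],[-0.019,-0.044,0,0],[-0.019,-0.044,0,0]]'; python3 p.py .591 -.362 .26 180;python3 p.py .591 -.362 .14 180
```

```text
clock: 9.45
tcp_pos: [0.5777, -0.3333, 0.2613]
eef_rot: [3.113, 0.007, -3.134]
force: [0.3, 0.4, 0.5]
grip_width: 0.0658
now [ 0.5777 -0.3333  0.2613] rpy [ 178.35    0.4  -179.56] q [ -34.   32.   60.    2.   89. -124.] F [0.3 0.4 0.5] grip 0.0658 t 9.45
d world [ 0.0133 -0.0287 -0.0013] dyaw -0.44
[[-0.013, -0.029, 0.001, 0.44]]
now [ 0.5777 -0.3333  0.2613] rpy [ 178.35    0.4  -179.56] q [ -34.   32.   60.    2.   89. -124.] F [0.3 0.4 0.5] grip 0.0658 t 9.45
d world [ 0.0133 -0.0287 -0.1213] dyaw -0.44
[[-0.004, -0.011, 0.04, 0.15], [-0.004, -0.011, 0.04, 0.15], [-0.004, -0.011, 0.04, 0.15]]
```

```bash
python3 -m pendant '[[-0.013,-0.027,0,0],[0,0,0,0]]'; python3 - <<'E'
from h import *
snap('wrist','w10')
E
python3 p.py .591 -.362 .14 180
```

```text
clock: 9.65
tcp_pos: [0.5911, -0.3659, 0.2584]
eef_rot: [3.112, 0.005, -3.138]
force: [-0.4, 0.2, -0.0]
grip_width: 0.066
now [ 0.5909 -0.3646  0.2588] rpy [ 178.32    0.32 -179.75] q [ -35.   36.   54.    2.   91. -126.] F [ 0.  -0.  -1.1] grip 0.0659 t 9.7
d world [ 1.000e-04  2.600e-03 -1.188e-01] dyaw -0.25
[[0.0, -0.0, 0.04, 0.08], [0.0, -0.0, 0.04, 0.08], [0.0, -0.0, 0.04, 0.08]]
```

View pics/w10.png

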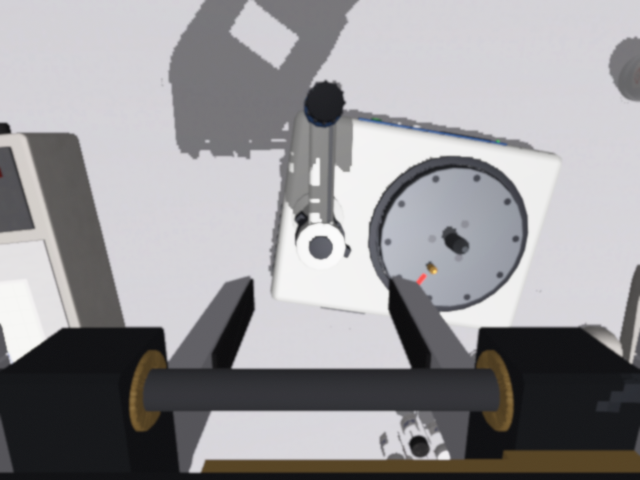

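Wrist view w10 shows the pivot cap at (320,247) centred between the fingers and the knob at (324,103), swung out. I'll lower over the pillar and press gently toward +y to undo the lean.

```bash
python3 -m pendant '[[0,0,0.035,0],[0,0,0.04,0],[0,0,0.035,0],[0,0,0.01,0],[0,0.01,0,0],[0,0.004,0,0]]'; python3 -m pendant '[[0,0.003,0,0]]';  python3 -m pendant '[[0,0.003,0,0]]'
```

```text
clock: 10.3
tcp_pos: [0.5911, -0.3474, 0.1406]
eef_rot: [3.126, 0.012, -3.137]
force: [9.0, -55.0, -31.8]
grip_width: 0.0667
clock: 10.4
tcp_pos: [0.5904, -0.3481, 0.1409]
eef_rot: [3.134, 0.013, -3.139]
force: [5.0, -29.7, -21.1]
grip_width: 0.0663
clock: 10.5
tcp_pos: [0.5897, -0.3483, 0.1416]
eef_rot: [3.14, 0.014, -3.141]
force: [4.2, -25.7, -16.0]
grip_width: 0.0659
```

```bash
python3 -m pendant '[[0,-0.012,0,0],[0,0,0,0]]'; python3 -m pendant '[[0,0,-0.02,0],[0,0,-0.04,0],[0,0,-0.04,0],[0,0,-0.04,0]]' 1; python3 p.py .425 .235 .30 163
```

```text
clock: 10.7
tcp_pos: [0.5903, -0.3606, 0.1458]
eef_rot: [-3.139, 0.018, -3.141]
force: [0.1, 1.0, 0.2]
grip_width: 0.0661
clock: 11.1
tcp_pos: [0.5875, -0.3554, 0.2912]
eef_rot: [3.14, 0.016, -3.139]
force: [0.3, 0.6, 0.3]
grip_width: 0.0929
now [ 0.5875 -0.3554  0.2912] rpy [ 179.89    0.92 -179.84] q [ -34.   33.   53.    1.   93. -125.] F [0.3 0.6 0.3] grip 0.0929 t 11.1
d world [-0.1625  0.5904  0.0088] dyaw -17.16
[[0.012, 0.045, -0.001, 1.32], [0.013, 0.045, -0.001, 1.32], [0.014, 0.045, -0.001, 1.32], [0.015, 0.044, -0.001, 1.32], [0.017, 0.044, -0.001, 1.32], [0.018, 0.044, -0.001, 1.32], [0.018, 0.043, -0.001, 1.32], [0.019, 0.043, -0.001, 1.32], [0.021, 0.042, -0.001, 1.32], [0.021, 0.042, -0.001, 1.32], [0.022, 0.041, -0.001, 1.32], [0.023, 0.041, -0.001, 1.32], [0.024, 0.04, -0.001, 1.32]]
```

```bash
python3 -m pendant '[[0.008,0.045,0,1.4],[0.008,0.045,0,1.4],[0.009,0.045,0,1.4],[0.01,0.045,0,1.4],[0.01,0.045,0,1.4],[0.01,0.045,0,1.4],[0.012,0.045,0,1.4],[0.012,0.045,0,1.4]]';  python3 p.py .50 .215 .28 163
```

```text
clock: 11.9
tcp_pos: [0.5372, 0.0253, 0.3105]
eef_rot: [3.138, 0.048, 2.941]
force: [1.7, 0.1, -0.4]
grip_width: 0.094
now [0.5372 0.0253 0.3105] rpy [179.81   2.73 168.51] q [ -1.  11.  82.  -0.  85. -80.] F [ 1.7  0.1 -0.4] grip 0.094 t 11.9
d world [-0.0372  0.1897 -0.0305] dyaw -5.51
[[0.015, 0.036, 0.005, 1.1], [0.016, 0.035, 0.005, 1.1], [0.017, 0.035, 0.005, 1.1], [0.017, 0.035, 0.005, 1.1], [0.018, 0.034, 0.005, 1.1]]
```

```bash
python3 -m pendant '[[0,0.02,0,1],[0,0.03,0,1],[0,0.035,0,1],[0,0.035,0,1],[0,0.03,0,1],[0,0.01,0,0],[0,0,0,0]]';  python3 p.py .50 .215 .28 163
```

```text
clock: 12.6
tcp_pos: [0.5696, 0.1987, 0.3248]
eef_rot: [3.123, 0.06, 2.862]
force: [0.8, -0.5, 0.6]
grip_width: 0.0942
now [0.5696 0.1987 0.3248] rpy [178.94   3.43 163.97] q [ 16.  19.  69.  -1.  88. -58.] F [ 0.8 -0.5  0.6] grip 0.0942 t 12.6
d world [-0.0696  0.0163 -0.0448] dyaw -0.97
[[0.037, -0.002, 0.02, 0.48], [0.037, -0.003, 0.02, 0.48]]
```

```bash
python3 -m pendant '[[0.04,0,0,0],[0.04,0,0,0],[0,0,0,0]]';  python3 p.py .54 .21 .2 163;  python3 -m pendant '[[0,0,0.04,0],[0,0,0.04,0],[0,0,0,0]]';  python3 p.py .54 .21 .2 163
```

```text
clock: 12.9
tcp_pos: [0.4896, 0.219, 0.3205]
eef_rot: [3.123, 0.06, 2.861]
force: [0.8, -0.9, 0.1]
grip_width: 0.0941
now [0.4896 0.219  0.3205] rpy [178.91   3.45 163.94] q [ 21.  10.  81.  -1.  86. -53.] F [ 0.8 -0.9  0.1] grip 0.0941 t 12.9
d world [ 0.0504 -0.009  -0.1205] dyaw -0.94
[[-0.015, 0.001, 0.041, 0.31], [-0.015, 0.001, 0.041, 0.31], [-0.015, 0.001, 0.041, 0.31]]
clock: 13.2
tcp_pos: [0.4948, 0.2167, 0.2427]
eef_rot: [3.118, 0.066, 2.861]
force: [-0.1, 1.0, 1.5]
grip_width: 0.0936
now [0.4948 0.2167 0.2427] rpy [178.67   3.79 163.91] q [ 20.  12.  89.  -1.  75. -53.] F [-0.1  1.   1.5] grip 0.0936 t 13.2
d world [ 0.0452 -0.0067 -0.0427] dyaw -0.91
[[-0.021, 0.003, 0.023, 0.46], [-0.021, 0.003, 0.023, 0.46]]
```

```bash
for i in 1 2; do python3 -m pendant '[[0,0,0,0],[0,0,0,0]]'|sed -n 2,3p; done; for i in 1 2; do python3 -m pendant '[[-0.02,0,0,0],[-0.02,0,0,0]]'|sed -n 2,3p; done;  python3 -m pendant '[[0,0,0,0]]'; for i in 1 2; do python3 -m pendant '[[0.02,0,0,0],[0.02,0,0,0]]'|sed -n 2,3p; done
```

```text
tcp_pos: [0.4958, 0.2157, 0.2462]
eef_rot: [3.117, 0.068, 2.86]
tcp_pos: [0.4968, 0.2156, 0.2493]
eef_rot: [3.114, 0.072, 2.859]
tcp_pos: [0.5353, 0.2051, 0.2548]
eef_rot: [3.112, 0.074, 2.861]
tcp_pos: [0.5754, 0.1938, 0.2598]
eef_rot: [3.111, 0.076, 2.861]
clock: 14.1
tcp_pos: [0.5768, 0.1931, 0.2601]
eef_rot: [3.111, 0.077, 2.86]
force: [-0.7, 0.1, -0.0]
grip_width: 0.0937
tcp_pos: [0.5386, 0.2038, 0.257]
eef_rot: [3.111, 0.077, 2.858]
tcp_pos: [0.498, 0.2156, 0.2545]
eef_rot: [3.11, 0.078, 2.858]
```

```bash
for i in 1 2 3; do python3 -m pendant '[[0,0,0,0],[0,0,0,0],[0,0,0,0]]'|sed -n 2,3p;python3 -c "
from bench import env
import numpy as np
print(np.round(env.observe()['joint_pos'],4))"; done
```

```text
tcp_pos: [0.4964, 0.2166, 0.2563]
eef_rot: [3.108, 0.08, 2.86]
[ 0.3542  0.1962  1.5339 -0.0212  1.3277 -0.9324]
tcp_pos: [0.4974, 0.2162, 0.2562]
eef_rot: [3.109, 0.08, 2.859]
[ 0.3527  0.198   1.5318 -0.0212  1.328  -0.9328]
tcp_pos: [0.4977, 0.2159, 0.2559]
eef_rot: [3.109, 0.079, 2.859]
[ 0.3522  0.199   1.5314 -0.0212  1.3281 -0.9329]
```

```bash
python3 - <<'E'
from h import *
np.set_printoptions(precision=4,suppress=True)
for uv in [(200,218),(310,183),(400,156)]: print(atz('w1',uv,0))
crop('top0',180,230,340,320,5,'c11'); crop('scene0',180,200,300,340,4,'c12')
E
```

```text
[0.3682 0.0605 0.    ]
[0.3673 0.21   0.    ]
[0.3685 0.3268 0.    ]
```

View pics/c11.png

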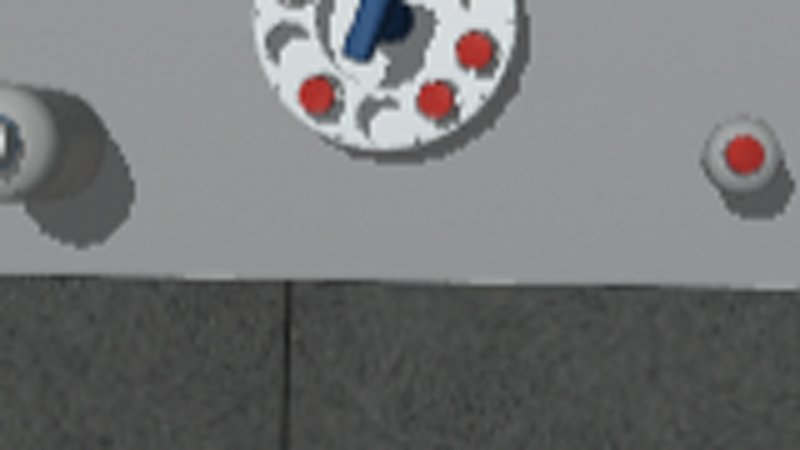

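View pics/c12.png

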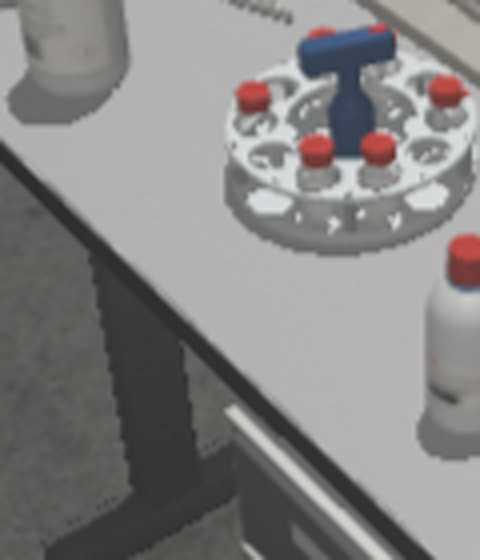

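```bash
python3 p.py .33 .20 .10 164 8; python3 p.py .33 .20 -.015 164 8
```

```text
now [0.4977 0.2159 0.2559] rpy [178.13   4.54 163.8 ] q [ 20.  11.  88.  -1.  76. -53.] F [-0.8 -0.3 -0.1] grip 0.0936 t 15.4
d world [-0.1677 -0.0159 -0.1559] dyaw 0.2
[[0.021, -0.008, 0.018, -0.03], [0.021, -0.008, 0.018, -0.03], [0.021, -0.008, 0.018, -0.03], [0.021, -0.008, 0.018, -0.03], [0.021, -0.008, 0.018, -0.03], [0.021, -0.008, 0.018, -0.03], [0.021, -0.008, 0.018, -0.03], [0.021, -0.008, 0.018, -0.03]]
now [0.4977 0.2159 0.2559] rpy [178.13   4.54 163.8 ] q [ 20.  11.  88.  -1.  76. -53.] F [-0.8 -0.3 -0.1] grip 0.0936 t 15.4
d world [-0.1677 -0.0159 -0.2709] dyaw 0.2
[[0.022, -0.009, 0.032, -0.03], [0.022, -0.009, 0.032, -0.03], [0.022, -0.009, 0.032, -0.03], [0.022, -0.009, 0.032, -0.03], [0.022, -0.009, 0.032, -0.03], [0.022, -0.009, 0.032, -0.03], [0.022, -0.009, 0.032, -0.03], [0.022, -0.009, 0.032, -0.03]]
```

```bash
python3 -m pendant '[[0.025,-0.004,0.01,0],[0.025,-0.008,0.015,0],[0.022,-0.008,0.02,0],[0.02,-0.008,0.02,0],[0.02,-0.008,0.02,0],[0.02,-0.008,0.02,0],[0.02,-0.008,0.018,0],[0.015,-0.008,0.018,0]]' 0; python3 p.py .33 .20 .03 164
```

```text
clock: 16.2
tcp_pos: [0.3295, 0.2061, 0.0965]
eef_rot: [3.105, 0.084, 2.857]
force: [0.7, 0.7, -0.3]
grip_width: 0.0333
now [0.3295 0.2061 0.0965] rpy [177.89   4.82 163.72] q [ 28.   2. 122.  -2.  52. -45.] F [ 0.7  0.7 -0.3] grip 0.0333 t 16.2
d world [ 0.0005 -0.0061 -0.0665] dyaw 0.28
[[0.002, -0.004, 0.033, -0.14], [0.002, -0.004, 0.033, -0.14]]
```

```bash
python3 -m pendant '[[0.001,-0.003,0.03,0],[0.002,-0.002,0.03,0],[0.002,0,0.03,0],[0.001,0,0.02,0],[0,0,0.005,0]]';python3 p.py .345 .20 -.018 164
```

```text
clock: 16.7
tcp_pos: [0.3312, 0.2042, -0.0228]
eef_rot: [3.103, 0.085, 2.859]
force: [-0.1, 0.4, -0.5]
grip_width: 0.0004
now [ 0.3312  0.2042 -0.0228] rpy [177.81   4.88 163.79] q [ 27.  17. 125.  -3.  32. -44.] F [-0.1  0.4 -0.5] grip 0.0004 t 16.7
d world [ 0.0138 -0.0042  0.0048] dyaw 0.21
[[-0.015, -0.0, -0.004, -0.21]]
```

```bash
python3 -m pendant '[[-0.012,0.003,0,0],[-0.008,0.002,0,0]]';python3 -m pendant '[[-0.004,0.001,0,0]]'
```

```text
clock: 16.9
tcp_pos: [0.3528, 0.2035, -0.0203]
eef_rot: [3.104, 0.085, 2.86]
force: [0.1, 0.3, -0.1]
grip_width: 0.0002
clock: 17.0
tcp_pos: [0.356, 0.203, -0.0198]
eef_rot: [3.106, 0.081, 2.859]
force: [-34.5, 16.2, 1.0]
grip_width: 0.0006
```

```bash
python3 -m pendant '[[-0.004,0.001,0,0]]'
```

```text
clock: 17.1
tcp_pos: [0.3562, 0.2028, -0.0199]
eef_rot: [3.11, 0.072, 2.859]
force: [-49.9, 29.0, 16.4]
grip_width: 0.0007
```

```bash
python3 -m pendant '[[-0.003,0,0,0],[-0.003,0,0,0]]';python3 -m pendant '[[-0.003,0,0,0],[-0.003,0,0,0]]'
```

```text
clock: 17.3
tcp_pos: [0.3555, 0.2015, -0.0199]
eef_rot: [3.116, 0.058, 2.859]
force: [-26.9, 18.6, 4.4]
grip_width: 0.0002
clock: 17.5
tcp_pos: [0.3553, 0.2004, -0.0197]
eef_rot: [3.121, 0.045, 2.859]
force: [-26.8, 20.0, 4.5]
grip_width: 0.0004
```

```bash
python3 -m pendant '[[-0.003,0,0,0],[-0.003,0,0,0],[-0.003,0,0,0],[-0.003,0,0,0]]';python3 -m pendant '[[-0.003,0,0,0],[-0.003,0,0,0]]'
```

```text
clock: 17.9
tcp_pos: [0.355, 0.1984, -0.0196]
eef_rot: [3.13, 0.018, 2.86]
force: [-26.4, 18.2, 4.5]
grip_width: 0.0006
clock: 18.1
tcp_pos: [0.3547, 0.1974, -0.0195]
eef_rot: [3.134, 0.004, 2.861]
force: [-25.3, 16.5, 5.9]
grip_width: 0.0008
```

```bash
python3 -m pendant '[[0.008,0,0,0],[0.01,0,0,0],[0,0,0,0]]';python3 -m pendant '[[0,0,-0.01,0],[0,0,-0.02,0],[0,0,-0.02,0],[0,0,-0.02,0]]'; python3 -m pendant '[[0,0,-0.02,0],[0,0,-0.03,0],[0,0,-0.03,0],[0,0,-0.03,0],[0,0,-0.03,0],[0,0,-0.03,0],[0,0,-0.02,0],[0,0,-0.01,0]]' 0.5
```

```text
clock: 18.4
tcp_pos: [0.3382, 0.2034, -0.0174]
eef_rot: [3.132, 0.006, 2.86]
force: [-1.0, -0.5, 0.6]
grip_width: 0.0002
clock: 18.8
tcp_pos: [0.3386, 0.2024, 0.0566]
eef_rot: [3.132, 0.007, 2.86]
force: [-0.4, 0.7, -0.0]
grip_width: 0.0006
clock: 19.6
tcp_pos: [0.3372, 0.1987, 0.2758]
eef_rot: [3.123, 0.018, 2.858]
force: [0.3, 0.8, 0.3]
grip_width: 0.0468
```

```bash
python3 -m pendant '[[-0.01,0,0,0],[-0.02,0,0,0],[-0.02,0,0,0],[-0.02,0,0,0],[-0.02,0,0,0],[-0.02,0,0,0],[-0.02,0,0,0],[-0.015,0,0,0]]'; python3 - <<'E'
from h import *
snap('wrist','w12'); crop('w12',190,150,510,390,2.5,'w12c')
E
```

```text
clock: 20.4
tcp_pos: [0.4836, 0.1533, 0.2735]
eef_rot: [3.126, 0.015, 2.858]
force: [-0.0, 0.8, 0.6]
grip_width: 0.0468
```

View pics/w12c.png

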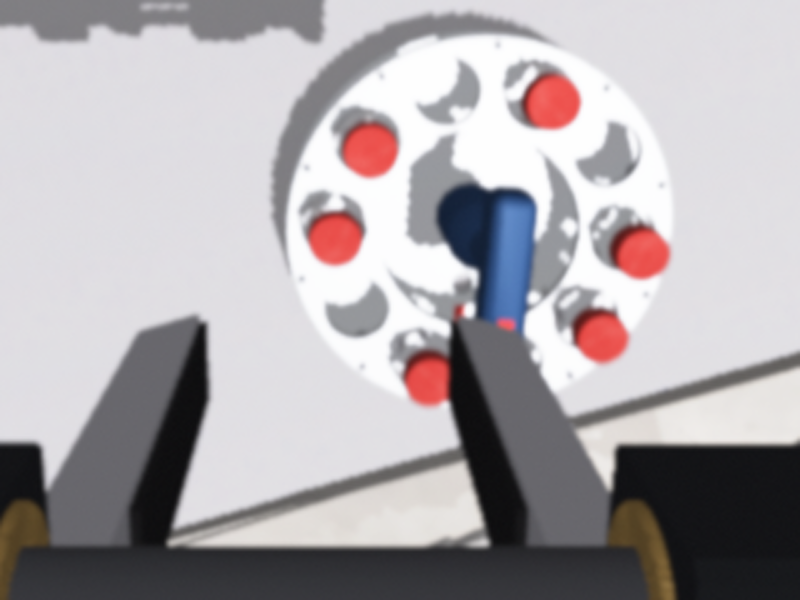

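```bash
python3 - <<'E'
from h import *
np.set_printoptions(precision=4,suppress=True)
W=lambda x,y:('w12',((x+.5)/2.5-.5+190,(y+.5)/2.5-.5+150)); T2=lambda x,y:('top0',((x+.5)/6-.5+220,(y+.5)/6-.5+195))
def circ(P):
    A=np.c_[2*P[:,:2],np.ones(len(P))];s=np.linalg.lstsq(A,(P[:,:2]**2).sum(1),rcond=None)[0];return s[:2],np.sqrt(s[2]+s[:2]@s[:2])
V=[(551,101),(370,150),(334,239),(429,379),(601,336),(641,253)];VT=[(291,133),(149,129),(103,186),(140,323),(282,329),(330,270)]
print(circ(np.array([atz(*W(*v),.066) for v in V])),circ(np.array([atz(*T2(*v),.066) for v in VT])))
# match: order w12 vs top
for p in V: print(atz(*W(*p),.066)[:2],end=' ')
print()
for p in VT: print(atz(*T2(*p),.066)[:2],end=' ')
print()
e=[atz(*W(*p),.108) for p in [(493,195),(482,315),(536,200),(525,325),(515,194)]];print(np.array(e))
for a,b in((0,1),(2,3)): d=e[b]-e[a];print(np.degrees(np.arctan2(d[1],d[0])))
print('h est',tri(W(515,194),T2(189,280)))
E
python3 p.py .51 .212 .24 161
```

```text
(array([0.5378, 0.2108]), np.float64(0.06375457745663844)) (array([0.5367, 0.2109]), np.float64(0.06369058660808471))
[0.4867 0.2489] [0.4855 0.1745] [0.517  0.1504] [0.5884 0.1722] [0.5902 0.2473] [0.5588 0.271 ] 
[0.5876 0.1727] [0.5884 0.2477] [0.5579 0.2711] [0.4861 0.2498] [0.4843 0.1751] [0.5158 0.1505] 
[[0.506  0.2127 0.108 ]
 [0.5497 0.1979 0.108 ]
 [0.5122 0.2273 0.108 ]
 [0.5582 0.2125 0.108 ]
 [0.5078 0.2205 0.108 ]]
-18.754500098556186
-17.881523104355104
h est (array([0.5079, 0.2197, 0.1076]), [0.8, 0.8])
now [0.4848 0.1527 0.2731] rpy [179.12   0.83 163.72] q [ 13.   8.  89.   0.  82. -61.] F [ 1.5 -0.8 -0.7] grip 0.047 t 20.45
d world [ 0.0252  0.0593 -0.0331] dyaw -2.72
[[-0.004, 0.032, 0.017, 1.36], [-0.003, 0.032, 0.017, 1.36]]
```

```bash
python3 -m pendant '[[-0.008,0.012,0.01,0.7],[-0.015,0.015,0.015,0.7],[-0.015,0.018,0.015,0.6],[-0.003,0.018,0.015,0.6]]'; python3 p.py .537 .211 .18 161
```

```text
clock: 20.85
tcp_pos: [0.5467, 0.1992, 0.2155]
eef_rot: [3.127, 0.013, 2.807]
force: [-0.3, -0.4, -0.6]
grip_width: 0.0471
now [0.5467 0.1992 0.2155] rpy [179.17   0.73 160.82] q [ 16.  20.  82.   0.  77. -55.] F [-0.3 -0.4 -0.6] grip 0.0471 t 20.85
d world [-0.0097  0.0118 -0.0355] dyaw 0.18
[[0.013, 0.007, 0.035, -0.18]]
```

```bash
python3 -m pendant '[[0.01,0.007,0.018,0],[0.003,0,0.018,0],[0,0,0,0]]'; python3 p.py .537 .211 .078 161; python3 - <<'E'
from h import *
snap('wrist','w13'); crop('w13',190,150,510,390,2.5,'w13c')
E
```

```text
clock: 21.15
tcp_pos: [0.5364, 0.2108, 0.1718]
eef_rot: [3.132, 0.006, 2.807]
force: [-0.2, 0.1, -0.4]
grip_width: 0.0469
now [0.5364 0.2108 0.1718] rpy [179.46   0.33 160.84] q [ 18.  22.  86.   0.  72. -53.] F [-0.2  0.1 -0.4] grip 0.0469 t 21.15
d world [ 0.0006  0.0002 -0.0938] dyaw 0.16
[[0.0, -0.0, 0.047, -0.08], [0.0, -0.0, 0.047, -0.08]]
```

View pics/w13c.png

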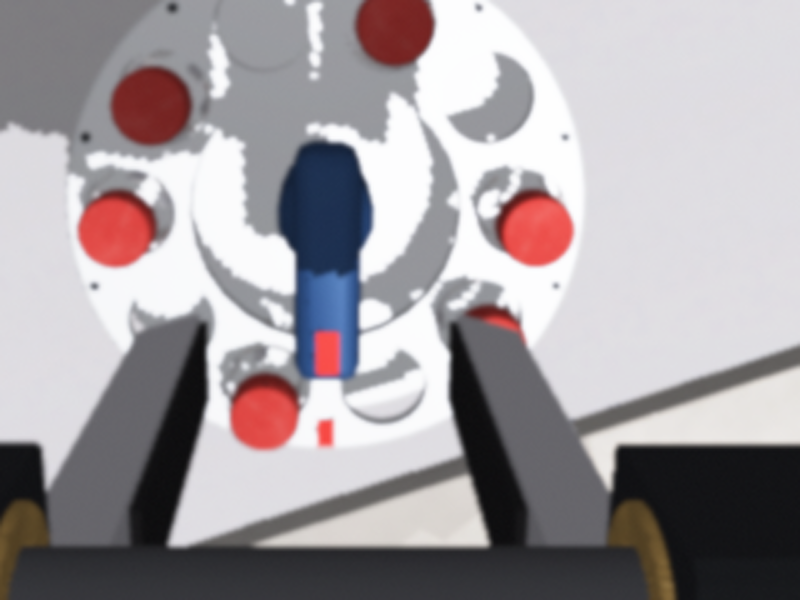

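w13c shows the bar upright at x≈327, centred between the finger tips (207 and 453), so it is aligned. I'll descend and grip.

```bash
python3 -m pendant '[[0,0,0.015,0],[0,0,0.02,0],[0,0,0.02,0],[0,0,0.018,0],[0,0,0.012,0],[0,0,0.004,0],[0,0,0,0]]'; python3 p.py .537 .211 .078 161
```

```text
clock: 21.9
tcp_pos: [0.5421, 0.21, 0.0878]
eef_rot: [3.126, 0.014, 2.805]
force: [-1.1, 0.3, 0.8]
grip_width: 0.0469
now [0.5421 0.21   0.0878] rpy [179.11   0.83 160.72] q [ 17.  27.  90.   0.  62. -53.] F [-1.1  0.3  0.8] grip 0.0469 t 21.9
d world [-0.0051  0.001  -0.0098] dyaw 0.28
[[0.005, -0.001, 0.01, -0.28]]
```

```bash
python3 -m pendant '[[0.005,-0.001,0.009,0],[0,0,0.001,0],[0,0,0,0]]'; python3 p.py .537 .211 .078 161; python3 -m pendant '[[0,0,0,0],[0,0,0,0],[0,0,0,0],[0,0,0,0]]' 0; python3 p.py .537 .211 .078 161
```

```text
clock: 22.2
tcp_pos: [0.5376, 0.2111, 0.0789]
eef_rot: [3.124, 0.017, 2.805]
force: [-0.2, -0.3, 0.6]
grip_width: 0.0469
now [0.5376 0.2111 0.0789] rpy [179.01   0.96 160.71] q [ 18.  27.  91.   0.  60. -53.] F [-0.2 -0.3  0.6] grip 0.0469 t 22.2
d world [-0.0006 -0.0001 -0.0009] dyaw 0.29
[[0.001, -0.0, 0.001, -0.29]]
clock: 22.6
tcp_pos: [0.538, 0.2112, 0.0798]
eef_rot: [3.124, 0.018, 2.805]
force: [-2.9, -6.6, 2.4]
grip_width: 0.0186
now [0.538  0.2112 0.0798] rpy [178.97   1.02 160.72] q [ 18.  27.  91.   0.  60. -53.] F [-2.9 -6.6  2.4] grip 0.0186 t 22.6
d world [-0.001  -0.0002 -0.0018] dyaw 0.28
[[0.001, -0.001, 0.002, -0.28]]
```

```bash
python3 -m pendant '[[0,0,0,0],[0,0,-0.004,0],[0,0,-0.008,0],[0,0,-0.01,0],[0,0,-0.01,0]]'; python3 p.py .537 .211 .215 161; python3 - <<'E'
from h import *
snap('scene','s14'); crop('s14',200,120,360,240,5,'s14c')
E
```

```text
clock: 23.1
tcp_pos: [0.5357, 0.2104, 0.1116]
eef_rot: [3.127, 0.013, 2.805]
force: [0.1, -1.0, -5.5]
grip_width: 0.0178
now [0.5357 0.2104 0.1116] rpy [179.16   0.76 160.73] q [ 18.  25.  90.   0.  64. -53.] F [ 0.1 -1.  -5.5] grip 0.0178 t 23.1
d world [0.0013 0.0006 0.1034] dyaw 0.27
[[-0.001, 0.001, -0.035, -0.09], [-0.001, 0.001, -0.035, -0.09], [-0.001, 0.001, -0.035, -0.09]]
```

View pics/s14c.png

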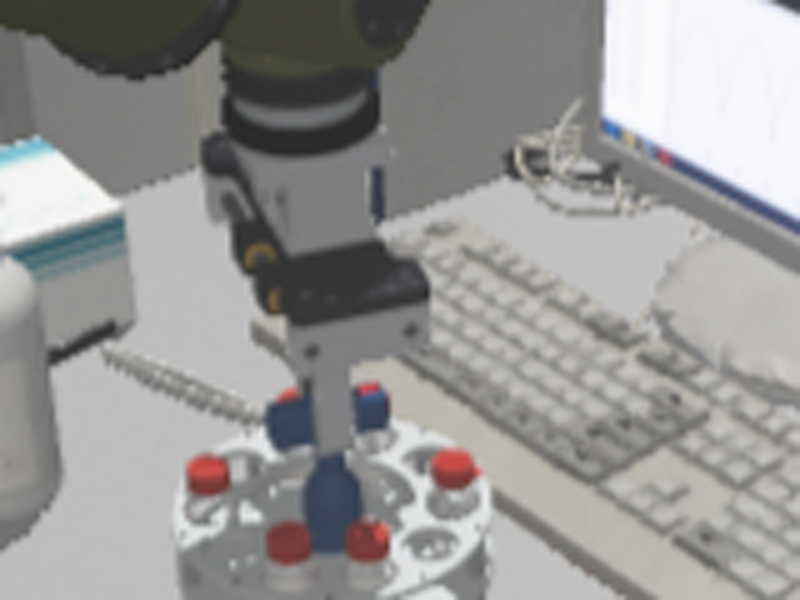

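The carousel is gripped (17.8 mm) and lifted about 32 mm, level. I'll keep lifting slowly.

```bash
python3 -m pendant '[[0,0,-0.012,0],[0,0,-0.015,0],[0,0,-0.015,0],[0,0,-0.015,0],[0,0,-0.015,0],[0,0,-0.012,0],[0,0,-0.005,0]]'; python3 p.py .612 -.229 .215 145 26
```

```text
clock: 23.85
tcp_pos: [0.5342, 0.2096, 0.211]
eef_rot: [3.124, 0.017, 2.805]
force: [0.1, 0.1, -5.5]
grip_width: 0.0179
now [0.5342 0.2096 0.211 ] rpy [179.     0.97 160.73] q [ 18.  19.  84.   0.  76. -53.] F [ 0.1  0.1 -5.5] grip 0.0179 t 23.85
d world [ 0.0778 -0.4386  0.004 ] dyaw -15.73
[[-0.008, -0.015, -0.0, 0.6], [-0.009, -0.015, -0.0, 0.6], [-0.009, -0.015, -0.0, 0.6], [-0.009, -0.015, -0.0, 0.6], [-0.009, -0.015, -0.0, 0.6], [-0.009, -0.015, -0.0, 0.6], [-0.009, -0.014, -0.0, 0.6], [-0.009, -0.014, -0.0, 0.6], [-0.01, -0.014, -0.0, 0.6], [-0.01, -0.014, -0.0, 0.6], [-0.01, -0.014, -0.0, 0.6], [-0.01, -0.014, -0.0, 0.6], [-0.01, -0.014, -0.0, 0.6], [-0.01, -0.014, -0.0, 0.6], [-0.011, -0.013, -0.0, 0.6], [-0.011, -0.013, -0.0, 0.6], [-0.011, -0.013, -0.0, 0.6], [-0.011, -0.013, -0.0, 0.6], [-0.011, -0.013, -0.0, 0.6], [-0.011, -0.013, -0.0, 0.6], [-0.011, -0.013, -0.0, 0.6], [-0.011, -0.013, -0.0, 0.6], [-0.012, -0.013, -0.0, 0.6], [-0.012, -0.013, -0.0, 0.6], [-0.012, -0.012, -0.0, 0.6], [-0.012, -0.012, -0.0, 0.6]]
```

```bash
python3 -m pendant '[[-0.005,-0.01,0,0.4],[-0.009,-0.015,0,0.6],[-0.01,-0.016,0,0.6],[-0.01,-0.016,0,0.6],[-0.01,-0.016,0,0.6],[-0.01,-0.016,0,0.6],[-0.01,-0.016,0,0.6],[-0.01,-0.016,0,0.6]]'; python3 p.py .612 -.229 .215 145 18
```

```text
clock: 24.65
tcp_pos: [0.5577, 0.0612, 0.2058]
eef_rot: [3.127, 0.01, 2.722]
force: [0.4, 0.1, -5.5]
grip_width: 0.018
now [0.5577 0.0612 0.2058] rpy [179.15   0.57 155.94] q [  2.  18.  86.   1.  75. -64.] F [ 0.4  0.1 -5.5] grip 0.018 t 24.65
d world [ 0.0543 -0.2902  0.0092] dyaw -10.94
[[-0.009, -0.013, -0.001, 0.61], [-0.009, -0.013, -0.001, 0.61], [-0.01, -0.013, -0.001, 0.61], [-0.01, -0.013, -0.001, 0.61], [-0.01, -0.013, -0.001, 0.61], [-0.01, -0.013, -0.001, 0.61], [-0.01, -0.013, -0.001, 0.61], [-0.01, -0.013, -0.001, 0.61], [-0.01, -0.013, -0.001, 0.61], [-0.011, -0.013, -0.001, 0.61], [-0.011, -0.012, -0.001, 0.61], [-0.011, -0.012, -0.001, 0.61], [-0.011, -0.012, -0.001, 0.61], [-0.011, -0.012, -0.001, 0.61], [-0.011, -0.012, -0.001, 0.61], [-0.011, -0.012, -0.001, 0.61], [-0.011, -0.012, -0.001, 0.61], [-0.012, -0.012, -0.001, 0.61]]
```

```bash
python3 -m pendant '[[-0.01,-0.013,-0.003,0.7],[-0.01,-0.015,-0.003,0.7],[-0.01,-0.015,-0.003,0.7],[-0.01,-0.015,-0.003,0.7],[-0.01,-0.015,-0.002,0.7],[-0.01,-0.015,-0.002,0.7],[-0.01,-0.015,-0.002,0.7],[-0.01,-0.014,-0.002,0.7]]'; python3 p.py .612 -.229 .215 145 9
```

```text
clock: 25.45
tcp_pos: [0.5728, -0.0919, 0.2184]
eef_rot: [3.132, -0.001, 2.614]
force: [0.4, 0.1, -5.4]
grip_width: 0.0178
now [ 0.5728 -0.0919  0.2184] rpy [ 1.7943e+02 -8.0000e-02  1.4978e+02] q [-13.  20.  81.   1.  78. -73.] F [ 0.4  0.1 -5.4] grip 0.0178 t 25.45
d world [ 0.0392 -0.1371 -0.0034] dyaw -4.78
[[-0.011, -0.011, 0.0, 0.53], [-0.011, -0.011, 0.0, 0.53], [-0.012, -0.011, 0.0, 0.53], [-0.012, -0.011, 0.0, 0.53], [-0.012, -0.011, 0.0, 0.53], [-0.012, -0.01, 0.0, 0.53], [-0.012, -0.01, 0.0, 0.53], [-0.012, -0.01, 0.0, 0.53], [-0.012, -0.01, 0.0, 0.53]]
```

```bash
python3 -m pendant '[[-0.012,-0.01,0,0.5],[-0.012,-0.01,0,0.5],[-0.012,-0.01,0,0.5],[-0.012,-0.01,0,0.5],[-0.012,-0.01,0,0.5],[-0.012,-0.01,0,0.5],[-0.012,-0.008,0,0.5],[-0.01,-0.006,0,0.4]]';python3 -m pendant '[[0,0,0,0]]'; python3 p.py .612 -.229 .215 145.3
```

```text
clock: 26.25
tcp_pos: [0.615, -0.2153, 0.2141]
eef_rot: [3.133, -0.006, 2.539]
force: [-0.7, -0.5, -5.8]
grip_width: 0.0175
clock: 26.35
tcp_pos: [0.6153, -0.217, 0.2134]
eef_rot: [3.134, -0.007, 2.538]
force: [-1.3, 0.8, -6.2]
grip_width: 0.0175
now [ 0.6153 -0.217   0.2134] rpy [179.54  -0.37 145.4 ] q [-23.  30.  68.   1.  82. -78.] F [-1.3  0.8 -6.2] grip 0.0175 t 26.35
d world [-0.0033 -0.012   0.0016] dyaw -0.1
[[-0.004, -0.012, -0.002, 0.1]]
```

```bash
python3 -m pendant '[[-0.003,-0.008,0,0],[-0.001,-0.003,0,0],[0,0,0,0]]'; python3 p.py .613 -.2295 .18 145.2; python3 - <<'E'
from h import *
snap('scene','s15'); crop('s15',360,200,520,320,5,'s15c'); snap('top','t15'); crop('t15',350,150,470,250,6,'t15c')
E
```

```text
clock: 26.65
tcp_pos: [0.6119, -0.2289, 0.2126]
eef_rot: [3.134, -0.008, 2.538]
force: [0.0, -0.2, -5.8]
grip_width: 0.0176
now [ 0.6119 -0.2289  0.2126] rpy [179.54  -0.44 145.44] q [-24.  31.  67.   1.  82. -79.] F [ 0.  -0.2 -5.8] grip 0.0176 t 26.65
d world [ 0.0011 -0.0006 -0.0326] dyaw -0.24
[[-0.002, -0.0, 0.033, 0.24]]
```

View pics/s15c.png

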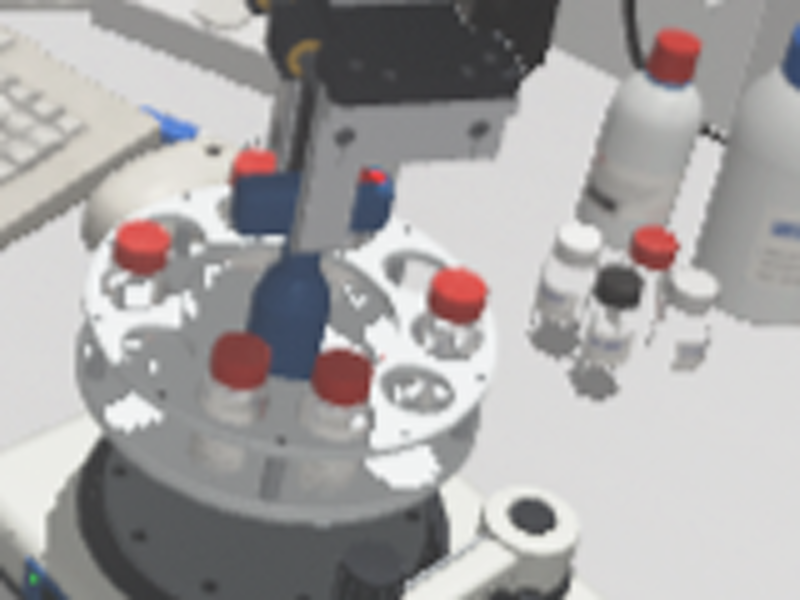

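View pics/t15c.png

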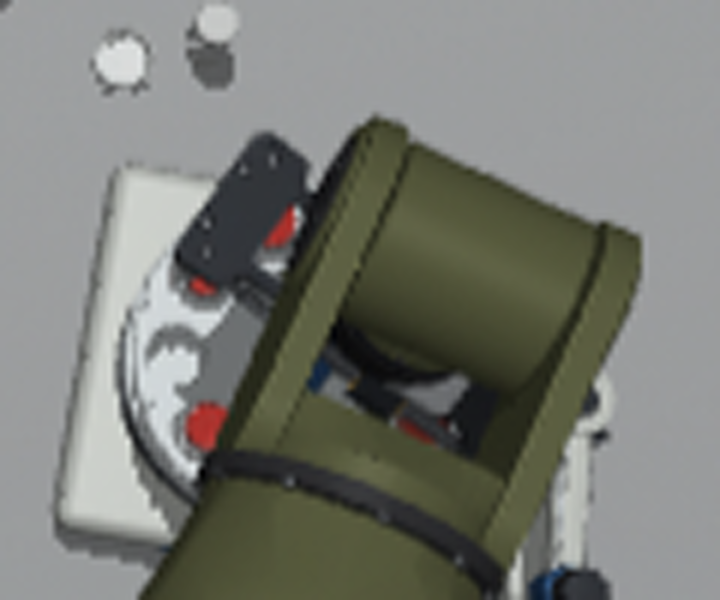

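```bash
python3 - <<'E'
from h import *
from scipy.optimize import least_squares
np.set_printoptions(precision=4,suppress=True)
snap('wrist','w15')
rel=np.radians([-18,54,90,162,-126,-90])
# seen cap-top centres in scene crop s15c (5x, offset 360,200)
def P(c,yaw,z): a=rel+np.radians(yaw); return np.c_[c[0]+.0637*np.cos(a),c[1]+.0637*np.sin(a),np.full(6,z)]
print(((proj('s15',P((.611,-.2285),-34.6,.1988))-[360,200])*5+2).round(0))
# check calibration offset in scene0 for original pose
print(((proj('scene0',P((.537,.2108),-19,.066))-[220,190])*4+1.5).round(0))
print(proj('w15',P((.611,-.2285),-34.6,.1988)).round(0))
E
```

```text
[[460. 283.]
 [353. 180.]
 [260. 168.]
 [144. 241.]
 [243. 352.]
 [345. 366.]]
[[285. 126.]
 [220.  77.]
 [162.  79.]
 [ 93. 133.]
 [157. 186.]
 [218. 184.]]
[[283. 385.]
 [412. 347.]
 [439. 283.]
 [358. 166.]
 [215. 212.]
 [197. 283.]]
```

View pics/w15.png

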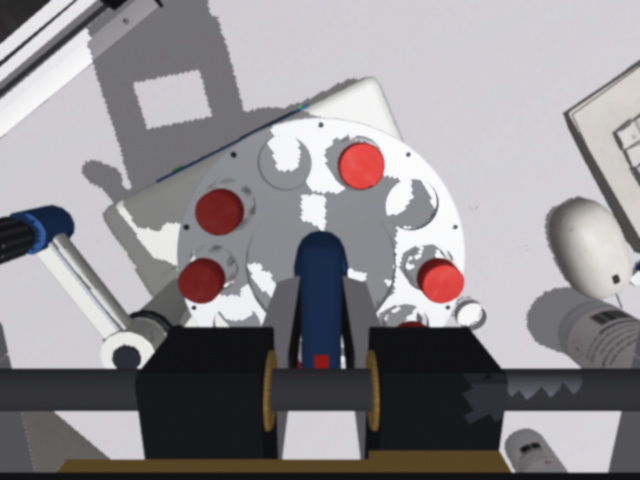

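```bash
python3 - <<'E'
from h import *
from scipy.optimize import least_squares
np.set_printoptions(precision=4,suppress=True)
rel=np.radians([-18,54,90,162,-126,-90])
def P(c,yaw,z): a=rel+np.radians(yaw); return np.c_[c[0]+.0637*np.cos(a),c[1]+.0637*np.sin(a),np.full(6,z)]
def fit(f,obs,idx,z,x0):
    r=least_squares(lambda x:(proj(f,P(x[:2],x[2],z)[idx])-obs).ravel(),x0); print(f,r.x,'rms px',np.sqrt((r.fun**2).mean())); return r.x
C=lambda x0,y0,s,pts:(np.array(pts,float)+.5)/s-.5+[x0,y0]
fit('w13',C(190,150,2.5,[(395,25),(151,105),(116,230),(265,412),(536,230)]),[3,4,5,0,2],.066,[.537,.211,-19])
fit('w12',C(190,150,2.5,[(551,101),(370,150),(334,239),(429,379),(601,336),(641,253)]),[3,4,5,0,1,2],.066,[.537,.211,-19])
fit('top0',C(220,195,6,[(291,133),(149,129),(103,186),(140,323),(282,329),(330,270)]),[0,1,2,3,4,5],.066,[.537,.211,-19])
fit('w15',np.array([(361,165),(219,211),(202,280),(440.,280)]),[3,4,5,2],.1988,[.611,-.229,-34.6])
fit('s15',C(360,200,5,[(458,284),(256,164),(142,238),(241,350),(344,364)]),[0,2,3,4,5],.1988,[.611,-.229,-34.6])
fit('scene0',C(220,190,4,[(286,126),(93,132),(157,186),(218,184)]),[0,3,4,5],.066,[.537,.211,-19])
# turntable holes
def fitt(f,obs,x0):
    n=len(obs)
    def res(x):
        pts=np.array([atz(f,o,.066)[:2] for o in obs])-x[:2]; a=np.arctan2(pts[:,1],pts[:,0])-np.radians(x[2]); k=np.round(a/(np.pi/5)); a=np.radians(x[2])+k*np.pi/5
        return (proj(f,np.c_[x[0]+.064*np.cos(a),x[1]+.064*np.sin(a),np.full(n,.066)])-obs).ravel()
    r=least_squares(res,x0,x_scale=[.01,.01,1]); print('tt',f,r.x,'rms',np.sqrt((r.fun**2).mean()))
fitt('w4',C(200,80,2.5,[(512,120),(618,134),(691,210),(700,314),(648,404),(555,452),(456,440),(384,372),(367,272),(415,174)]),[.612,-.229,-16])
fitt('top0',C(350,165,6,[(236,167),(311,167),(371,211),(396,282),(373,353),(313,398),(239,398),(178,353),(154,281),(175,211)]),[.612,-.229,-16])
fitt('s6',C(340,200,4,[(175,377),(205,313),(263,316),(410,412),(192,412),(248,468),(323,481)]),[.612,-.229,-16])
E
```

```text
w13 [  0.5375   0.2119 -19.218 ] rms px 0.35931751395909656
w12 [  0.5378   0.2107 -19.0963] rms px 0.16536089814537128
top0 [  0.5367   0.2111 -19.1898] rms px 0.0823424703431203
w15 [  0.6112  -0.2266 -34.5608] rms px 1.3278840333539872
s15 [  0.6113  -0.2272 -34.5222] rms px 0.27736272754317565
scene0 [  0.5374   0.211  -19.3031] rms px 0.10280082370612753
tt w4 [  0.6132  -0.2294 -16.6539] rms 0.18403474193671604
tt top0 [  0.6111  -0.2294 -16.924 ] rms 0.10386170926259192
tt s6 [  0.616   -0.2267 -18.0436] rms 1.508219893418795
```

```bash
python3 -m pendant '[[-0.001,-0.001,0.008,0.2],[0,0,0.008,0],[0,0,0.004,0],[0,0,0,0]]'; python3 p.py .6125 -.2307 .184 145.2
```

```text
clock: 27.2
tcp_pos: [0.6123, -0.2287, 0.1907]
eef_rot: [3.133, -0.008, 2.536]
force: [-0.1, 0.2, -6.0]
grip_width: 0.0179
now [ 0.6123 -0.2287  0.1907] rpy [179.54  -0.46 145.3 ] q [-24.  31.  69.   1.  80. -79.] F [-0.1  0.2 -6. ] grip 0.0179 t 27.2
d world [ 0.0002 -0.002  -0.0067] dyaw -0.1
[[-0.001, -0.002, 0.007, 0.1]]
```

```bash
python3 -m pendant '[[-0.001,-0.002,0.004,0],[0,0,0.002,0],[0,0,0,0]]'; python3 p.py .6125 -.2307 .177 145.2;  python3 - <<'E'
from h import *
snap('scene','s16'); crop('s16',360,210,520,330,5,'s16c')
E
```

```text
clock: 27.5
tcp_pos: [0.612, -0.231, 0.1841]
eef_rot: [3.133, -0.008, 2.536]
force: [0.3, -0.2, -5.5]
grip_width: 0.0177
now [ 0.612  -0.231   0.1841] rpy [179.53  -0.46 145.31] q [-24.  32.  69.   1.  79. -80.] F [ 0.3 -0.2 -5.5] grip 0.0177 t 27.5
d world [ 0.0005  0.0003 -0.0071] dyaw -0.11
[[-0.0, 0.0, 0.007, 0.11]]
```

View pics/s16c.png

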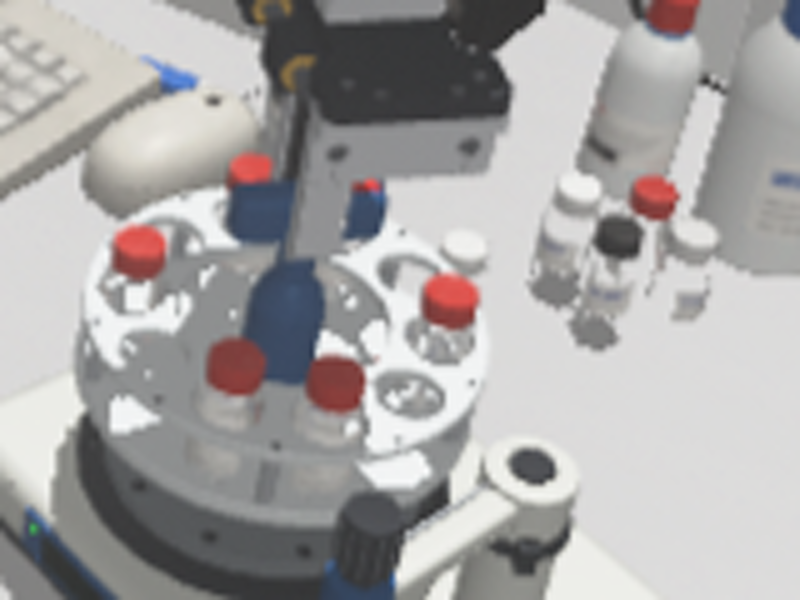

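```bash
cat > fit.py <<'E'
from h import *
from scipy.optimize import least_squares
rel=np.radians([-18,54,90,162,-126,-90])
def P(c,yaw,z): a=rel+np.radians(yaw); return np.c_[c[0]+.0637*np.cos(a),c[1]+.0637*np.sin(a),np.full(6,z)]
def fit(f,obs,idx,z,x0):
    r=least_squares(lambda x:(proj(f,P(x[:2],x[2],z)[idx])-obs).ravel(),x0); print(f,r.x,'rms px',np.sqrt((r.fun**2).mean())); return r.x
def fitz(f,obs,idx,x0):
    r=least_squares(lambda x:(proj(f,P(x[:2],x[2],x[3])[idx])-obs).ravel(),x0,x_scale=[.01,.01,1,.01]); print(f,'with z',r.x,'rms px',np.sqrt((r.fun**2).mean()))
C=lambda x0,y0,s,pts:(np.array(pts,float)+.5)/s-.5+[x0,y0]
E
python3 - <<'E'
from fit import *
o=C(360,210,5,[(450,289),(250,168),(138,241),(236,353),(335,370)])
fit('s16',o,[0,2,3,4,5],.1703,[.611,-.229,-34.6]); fitz('s16',o,[0,2,3,4,5],[.611,-.229,-34.6,.17])
E
```

```text
s16 [  0.61161196  -0.22831395 -34.73316081] rms px 0.3539277381510359
s16 with z [  0.60797728  -0.23077179 -34.74978587   0.17403748] rms px 0.339171324205906
```

```bash
python3 -m pendant '[[0,0,0.004,0],[0,0,0.004,0]]'; python3 -m pendant '[[0,0,0.003,0],[0,0,0.003,0]]';python3 p.py .6122 -.231 .165 145.2
```

```text
clock: 27.75
tcp_pos: [0.6123, -0.2311, 0.1766]
eef_rot: [3.133, -0.007, 2.536]
force: [0.0, -0.4, -6.1]
grip_width: 0.0177
clock: 27.95
tcp_pos: [0.6123, -0.231, 0.1699]
eef_rot: [3.133, -0.007, 2.536]
force: [1.5, -0.1, -4.9]
grip_width: 0.0179
now [ 0.6123 -0.231   0.1699] rpy [179.52  -0.38 145.31] q [-24.  32.  70.   1.  77. -80.] F [ 1.5 -0.1 -4.9] grip 0.0179 t 27.95
d world [-0.0001 -0.     -0.0049] dyaw -0.11
[[0.0, -0.0, 0.005, 0.11]]
```

```bash
python3 -m pendant '[[0,0,0.003,0],[0,0,0.002,0]]';python3 -m pendant '[[0,0,0.002,0],[0,0,0.002,0]]'
```

```text
clock: 28.15
tcp_pos: [0.6125, -0.2309, 0.1643]
eef_rot: [3.133, -0.006, 2.536]
force: [0.0, -0.2, -5.1]
grip_width: 0.0177
clock: 28.35
tcp_pos: [0.6124, -0.2309, 0.16]
eef_rot: [3.133, -0.006, 2.536]
force: [0.6, 0.1, -5.2]
grip_width: 0.0179
```

```bash
python3 -m pendant '[[0,0,0.0015,0],[0,0,0.0015,0]]';python3 -m pendant '[[0,0,0.0015,0],[0,0,0.0015,0]]'
```

```text
clock: 28.55
tcp_pos: [0.6124, -0.2309, 0.1567]
eef_rot: [3.133, -0.006, 2.536]
force: [-0.2, -0.3, -5.3]
grip_width: 0.0179
clock: 28.75
tcp_pos: [0.6125, -0.2309, 0.1535]
eef_rot: [3.133, -0.006, 2.536]
force: [0.8, -0.4, -5.2]
grip_width: 0.0178
```

```bash
python3 -m pendant '[[0,0,0.0015,0],[0,0,0.0015,0]]';python3 -m pendant '[[0,0,0.0015,0],[0,0,0.001,0]]';python3 -m pendant '[[0,0,0.001,0]]'
```

```text
clock: 28.95
tcp_pos: [0.6125, -0.2309, 0.1503]
eef_rot: [3.133, -0.006, 2.536]
force: [0.1, 0.7, -4.9]
grip_width: 0.0182
clock: 29.15
tcp_pos: [0.6124, -0.2308, 0.1475]
eef_rot: [3.133, -0.006, 2.536]
force: [-2.0, 2.3, -0.9]
grip_width: 0.0176
clock: 29.25
tcp_pos: [0.6125, -0.2307, 0.1472]
eef_rot: [3.133, -0.006, 2.536]
force: [-6.1, 3.8, 7.1]
grip_width: 0.0174
```

```bash
python3 -m pendant '[[0,0,0.001,0]]';python3 -m pendant '[[0,0,0.001,0]]'; python3 - <<'E'
from h import *
snap('scene','s17'); crop('s17',350,210,510,330,5,'s17c')
E
```

```text
clock: 29.35
tcp_pos: [0.6126, -0.2306, 0.1472]
eef_rot: [3.133, -0.005, 2.536]
force: [-4.1, 2.7, 4.5]
grip_width: 0.0176
clock: 29.45
tcp_pos: [0.6128, -0.2306, 0.1472]
eef_rot: [3.133, -0.004, 2.536]
force: [-3.9, 2.3, 4.3]
grip_width: 0.018
```

View pics/s17c.png

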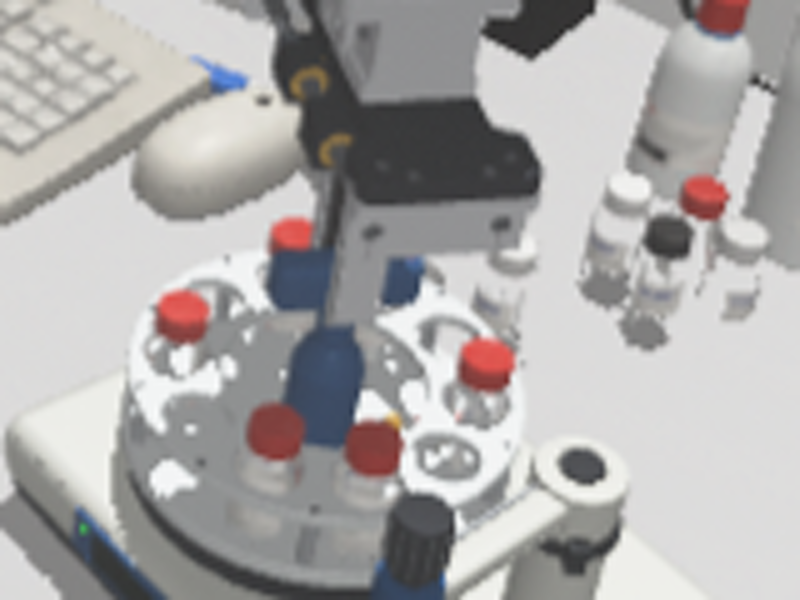

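```bash
python3 - <<'E'
from fit import *
o=C(350,210,5,[(488,354),(291,231),(182,305),(276,418),(373,435)])
i=[0,2,3,4,5]
for z in(.132,.1335): fit('s17',o,i,z,[.611,-.229,-34.6])
fitz('s17',o,i,[.611,-.229,-34.6,.132])
E
python3 -m pendant '[[0,0,0.003,0]]'
```

```text
s17 [  0.61417301  -0.22709371 -34.91844594] rms px 0.42871560228996647
s17 [  0.61278781  -0.22802949 -34.92440311] rms px 0.41307150737328596
s17 with z [  0.60712596  -0.23185427 -34.94895461   0.13963164] rms px 0.3825666858335561
clock: 29.6
tcp_pos: [0.6131, -0.2304, 0.146]
eef_rot: [3.132, -0.002, 2.536]
force: [-6.1, 9.1, 15.7]
grip_width: 0.0177
```

```bash
python3 -m pendant '[[0,0,0.003,0]]'; python3 -m pendant '[[0,0,0,0]]'; python3 -m pendant '[[0,0,0,0],[0,0,0,0]]' 0.25;python3 -m pendant '[[0,0,0,0],[0,0,0,0]]' 0.45; python3 p.py .6125 -.2307 .25 145.2 
```

```text
clock: 29.7
tcp_pos: [0.6134, -0.2303, 0.1457]
eef_rot: [3.132, -0.0, 2.537]
force: [-15.3, 6.6, 26.1]
grip_width: 0.0176
clock: 29.8
tcp_pos: [0.6135, -0.2304, 0.1465]
eef_rot: [3.132, 0.001, 2.537]
force: [1.0, 0.5, -5.7]
grip_width: 0.0179
clock: 30.0
tcp_pos: [0.614, -0.2306, 0.1472]
eef_rot: [3.131, 0.003, 2.537]
force: [0.6, 0.1, 0.3]
grip_width: 0.0234
clock: 30.2
tcp_pos: [0.6142, -0.2308, 0.1472]
eef_rot: [3.131, 0.003, 2.537]
force: [-0.8, 0.3, -0.2]
grip_width: 0.0359
now [ 0.6142 -0.2308  0.1472] rpy [179.4    0.2  145.34] q [-24.  33.  72.   1.  74. -80.] F [-0.8  0.3 -0.2] grip 0.0359 t 30.2
d world [-1.700e-03  1.000e-04  1.028e-01] dyaw -0.14
[[0.0, 0.0, -0.034, 0.05], [0.0, 0.0, -0.034, 0.05], [0.0, 0.0, -0.034, 0.05]]
```

```bash
python3 -m pendant '[[0,0,-0.01,0],[0,0,-0.02,0],[0,0,-0.025,0],[0,0,-0.025,0],[0,0,-0.025,0],[0,0,-0.01,0]]' 0.45; python3 - <<'E'
from h import *
snap('scene','s18'); crop('s18',340,225,500,345,5,'s18c');snap('wrist','w18')
E
python3 p.py .496 -.357 .26 177
```

```text
clock: 30.8
tcp_pos: [0.6127, -0.2314, 0.2678]
eef_rot: [3.131, 0.002, 2.537]
force: [0.0, -0.2, 0.2]
grip_width: 0.0425
now [ 0.6126 -0.2314  0.2663] rpy [1.7942e+02 4.0000e-02 1.4534e+02] q [-24.  29.  63.   1.  88. -79.] F [-0.4 -0.   0.1] grip 0.0423 t 30.9
d world [-0.1166 -0.1256 -0.0063] dyaw 31.66
[[0.006, -0.042, 0.001, -7.92], [0.012, -0.041, 0.001, -7.92], [0.018, -0.039, 0.001, -7.92], [0.023, -0.036, 0.001, -7.92]]
```

View pics/s18c.png

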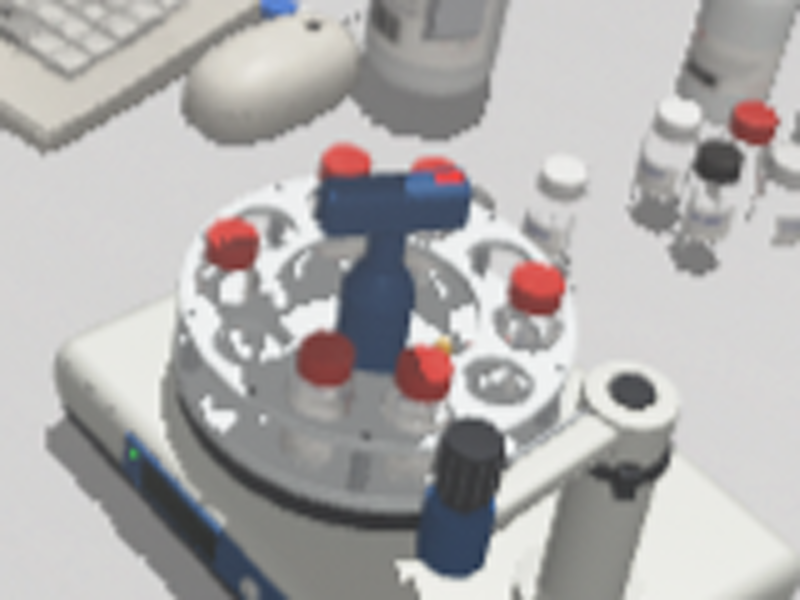

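View pics/w18.png

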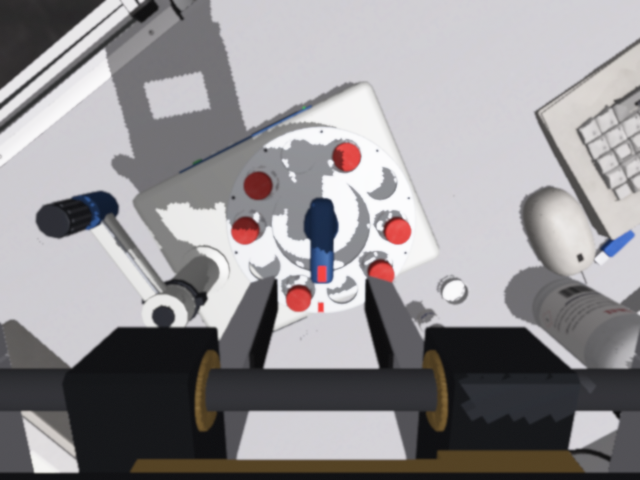

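```bash
python3 - <<'E'
from fit import *
fit('w18',np.array([(346,156),(258,185),(245,230),(299,298),(380,272),(397,230.)]),[3,4,5,0,1,2],.132,[.611,-.229,-34.6])
fitz('w18',np.array([(346,156),(258,185),(245,230),(299,298),(380,272),(397,230.)]),[3,4,5,0,1,2],[.611,-.229,-34.6,.132])
o=C(340,225,5,[(537,276),(344,155),(232,232),(326,345),(424,360),(433,166)]);i=[0,2,3,4,5,1]
fit('s18',o,i,.132,[.611,-.229,-34.6])
W=lambda u,v:atz('w18',(u,v),.204)
print('knob',W(55,220),'piv',atz('w18',(164,316),.171))
E
```

```text
w18 [  0.61266024  -0.22856726 -34.69646286] rms px 0.6475681663251811
w18 with z [  0.61323951  -0.22893447 -34.69421409   0.12858817] rms px 0.3010916241895591
s18 [  0.61454836  -0.22691549 -34.56242455] rms px 0.292051819109457
knob [ 0.49772172 -0.35468224  0.204     ] piv [ 0.59211713 -0.36147997  0.171     ]
```

```bash
python3 -m pendant '[[0.005,-0.03,0,-6],[0.01,-0.03,0,-6],[0.014,-0.03,0,-6],[0.016,-0.03,0,-6],[0.018,-0.025,0,-5],[0.01,-0.01,0,-1]]' 0.42; python3 p.py .498 -.356 .26 176
```

```text
clock: 31.5
tcp_pos: [0.4824, -0.3534, 0.2545]
eef_rot: [3.127, -0.005, 3.085]
force: [1.2, 0.6, 1.4]
grip_width: 0.0392
now [ 0.4824 -0.3534  0.2545] rpy [179.15  -0.27 176.78] q [ -40.   22.   74.    1.   85. -127.] F [1.2 0.6 1.4] grip 0.0392 t 31.5
d world [ 0.0156 -0.0026  0.0055] dyaw -0.78
[[-0.016, -0.002, -0.006, 0.78]]
```

```bash
python3 -m pendant '[[-0.012,-0.001,0,0.5],[-0.004,0,0,0],[0,0,0,0]]' 0.42; python3 - <<'E'
from h import *
snap('wrist','w19')
for uv in[(320,240)]: pass
E
python3 p.py .497 -.355 .178 176
```

```text
clock: 31.8
tcp_pos: [0.496, -0.3566, 0.2503]
eef_rot: [3.124, -0.01, 3.074]
force: [-0.3, -0.1, -0.3]
grip_width: 0.0397
now [ 0.4959 -0.3564  0.2502] rpy [178.97  -0.56 176.14] q [ -39.   24.   72.    1.   85. -126.] F [ 0.4 -0.3  0.3] grip 0.0393 t 31.85
d world [ 0.0011  0.0014 -0.0722] dyaw -0.14
[[-0.001, 0.0, 0.036, 0.07], [-0.001, 0.0, 0.036, 0.07]]
```

View pics/w19.png

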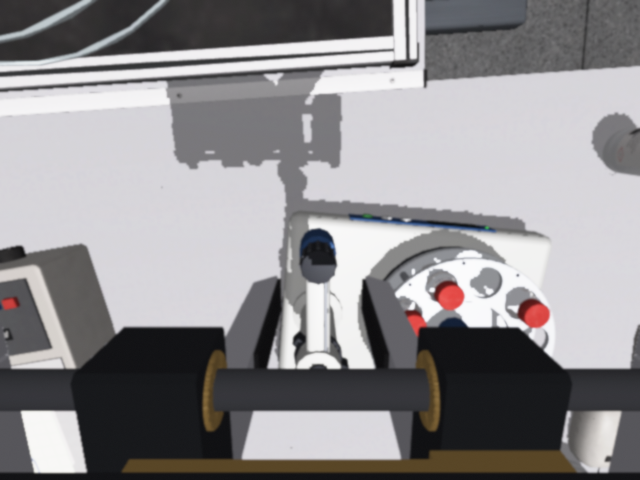

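```bash
python3 -m pendant '[[0,0,0.02,0],[0,0,0.025,0],[0,0,0.02,0],[0,0,0.006,0]]' 0.36; python3 arc.py
```

```text
clock: 32.25
tcp_pos: [0.4955, -0.3536, 0.1769]
eef_rot: [3.124, -0.009, 3.077]
force: [0.6, 1.2, 0.2]
grip_width: 0.0336
r 0.0958369999481124 phi 174.96995558015385 yaw 176.29151251465748 [ 0.49553208 -0.35359719  0.17685168] 0.03356754132803398 [0.59557863 1.16320538 0.19221096]
```

```bash
python3 -m pendant '[[0,0.008,0,4],[-0.001,0.012,0,7],[-0.001,0.012,0,7],[-0.001,0.012,0,7],[-0.001,0.012,0,7]]'; python3 arc.py
```

```text
clock: 32.75
tcp_pos: [0.5147, -0.301, 0.1781]
eef_rot: [3.134, -0.017, 2.499]
force: [-0.4, -1.9, -1.7]
grip_width: 0.0341
r 0.09770143203729287 phi 141.3814546113043 yaw 143.20529475964435 [ 0.51466406 -0.30102136  0.17809027] 0.0340820548556531 [-0.43823797 -1.85575937 -1.70357266]
```

```bash
python3 -m pendant '[[-0.002,0.012,0,7],[-0.002,0.012,0,7],[-0.001,0.012,0,7],[-0.001,0.01,0,6]]'; python3 arc.py
```

```text
clock: 33.15
tcp_pos: [0.5531, -0.2725, 0.1803]
eef_rot: [-3.139, -0.017, 2.009]
force: [-1.3, -1.7, -0.8]
grip_width: 0.0337
r 0.09721240922951628 phi 112.96796208501202 yaw 115.08794775361169 [ 0.55306613 -0.27249428  0.18026696] 0.033669976281736395 [-1.29820176 -1.65591884 -0.75413099]
```

```bash
python3 -m pendant '[[-0.001,0.008,0,5],[-0.001,0.006,0,4]]'; python3 arc.py; python3 -m pendant '[[-0.001,0.004,0,3]]'; python3 arc.py
```

```text
clock: 33.35
tcp_pos: [0.5674, -0.2679, 0.181]
eef_rot: [-3.136, -0.016, 1.845]
force: [-1.1, -0.9, -1.3]
grip_width: 0.0338
r 0.09700581555301731 phi 104.07997606859725 yaw 105.69633303694548 [ 0.56740081 -0.26790852  0.18101012] 0.03375644215710121 [-1.07504219 -0.86915575 -1.32378733]
clock: 33.45
tcp_pos: [0.569, -0.2684, 0.1808]
eef_rot: [-3.127, -0.017, 1.789]
force: [-40.1, -9.0, 6.1]
grip_width: 0.0343
r 0.09616423052161371 phi 103.25143493287362 yaw 102.51260214796471 [ 0.56895678 -0.26839628  0.18080014] 0.03431409665908616 [-40.06073088  -8.96044807   6.06661056]
```

```bash
python3 -m pendant '[[0,0,0,0]]'; python3 -m pendant '[[0,-0.004,0,0],[0,0,0,0]]'; python3 arc.py;python3 -m pendant '[[0,0,-0.01,0],[0,0,-0.02,0],[0,0,-0.03,0],[0,0,-0.04,0],[0,0,-0.03,0]]' 0.42; python3 - <<'E'
from h import *
snap('wrist','w20'); snap('scene','s20'); crop('s20',340,225,500,345,5,'s20c')
E
```

```text
clock: 33.55
tcp_pos: [0.5679, -0.2687, 0.1809]
eef_rot: [-3.124, -0.017, 1.787]
force: [-0.9, -0.0, 0.3]
grip_width: 0.0336
clock: 33.75
tcp_pos: [0.5639, -0.2694, 0.1818]
eef_rot: [-3.124, -0.017, 1.787]
force: [-0.2, 0.4, 0.2]
grip_width: 0.0339
r 0.09646899451933076 phi 106.32378040186755 yaw 102.4150471081884 [ 0.56388594 -0.26941979  0.18175665] 0.03393968485775614 [-0.16956782  0.36191473  0.20471829]
clock: 34.25
tcp_pos: [0.566, -0.2698, 0.3163]
eef_rot: [-3.122, -0.02, 1.79]
force: [-0.0, 0.3, 0.2]
grip_width: 0.0395
```

View pics/w20.png

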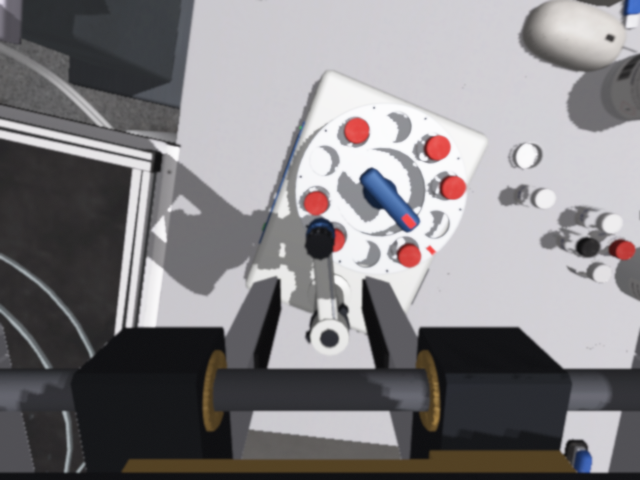

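View pics/s20c.png

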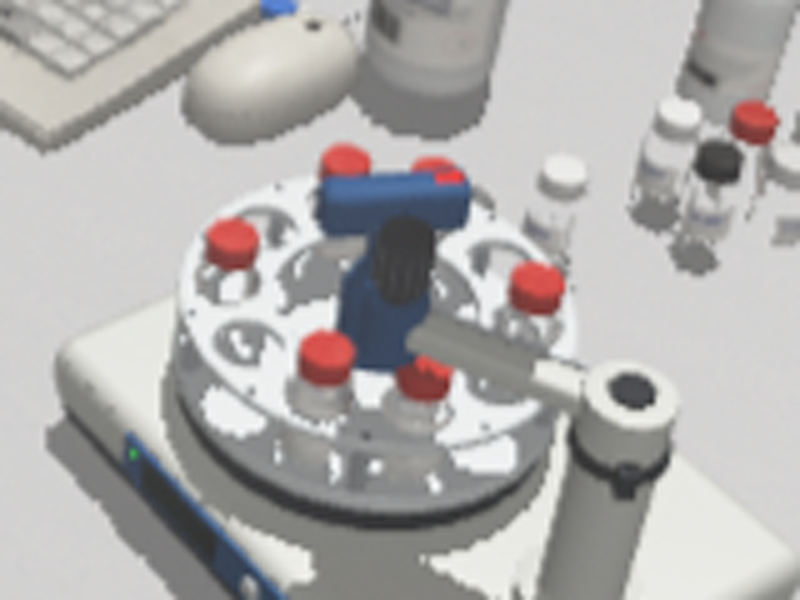

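```bash
python3 - <<'E'
from fit import *
crop('w20',240,80,500,360,2.2,'w20c')
k=atz('w20',(320,242),.204);p=atz('w20',(329,338),.171);d=k-p;print(k,p,np.degrees(np.arctan2(d[1],d[0])),np.hypot(*d[:2]), 'head-shaft',np.hypot(*(k[:2]-[.612,-.229])))
fit('w20',np.array([(357,130),(316,203),(437,148),(453,187),(409,255.)]),[3,4,2,1,0],.132,[.612,-.229,-34.7])
o=C(340,225,5,[(537,276),(344,155),(232,232),(326,345)]);fit('s20',o,[0,2,3,4],.132,[.611,-.229,-34.6])
snap('top','t20')
k=proj('top0',[[.4536,-.0194,.124],[.45,.42,.174]]);print(k)
E
```

```text
[ 0.56333456 -0.2696243   0.204     ] [ 0.59189036 -0.36312949  0.171     ] 106.98228947599726 0.09776837260785848 head-shaft 0.0633928916674156
w20 [  0.61368154  -0.22907861 -34.81754561] rms px 0.3589876796388755
s20 [  0.61446184  -0.22711707 -34.72434497] rms px 0.24169145124235944
[[328.59320551 260.432781  ]
 [178.75814323 259.09704329]]
```

View pics/t20.png

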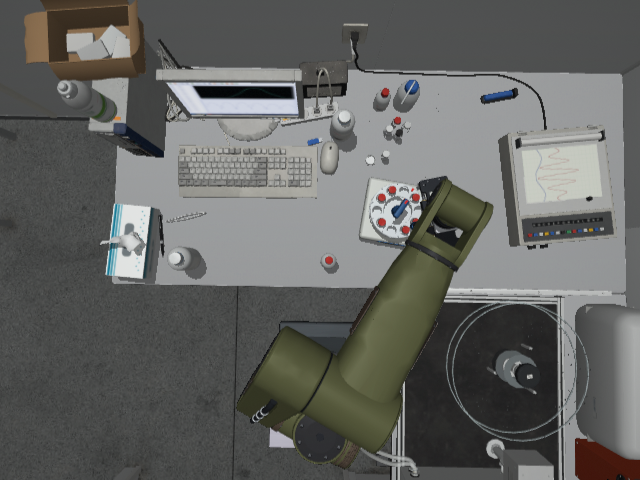

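View pics/w20c.png

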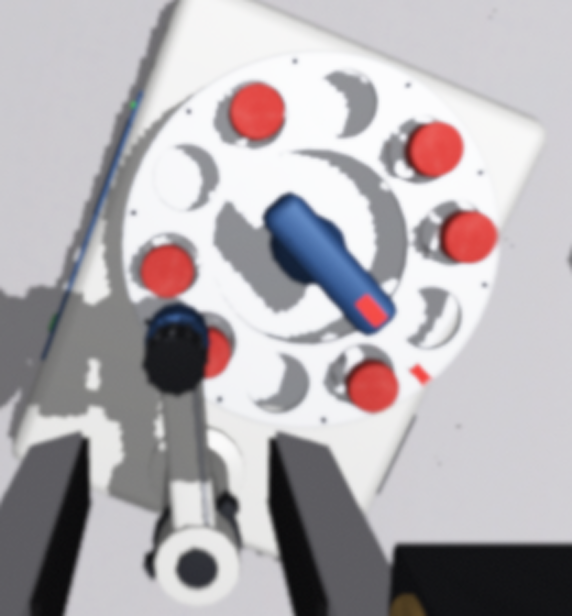

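```bash
python3 - <<'E'
from h import *
pv=np.array([.5912,-.3622])
def a(n,f,uv): k=atz(f,uv,.204); d=k[:2]-pv; print(n,k[:2],np.degrees(np.arctan2(d[1],d[0])),np.hypot(*d))
C=lambda x0,y0,s,x,y:((x+.5)/s-.5+x0,(y+.5)/s-.5+y0)
a('w10 out','w10',(324,103)); a('s18 out','s18',C(340,225,5,472,438)); a('t15 out','t15',C(350,150,6,583,590));a('w18','w18',(55,220)); a('w19','w19',(318,262))
a('w20 in','w20',C(240,80,2.2,175,363)); a('s20 in','s20',C(340,225,5,408,234)); a('start','w4',C(200,80,2.5,325,430)); 
print(atz('w10',(320,247),.171),atz('w20',C(240,80,2.2,197,568),.171),atz('s20',C(340,225,5,632,390),.171))
E
```

```text
w10 out [ 0.49774292 -0.36218791] 179.99258624379078 0.09345707899062483
s18 out [ 0.49550974 -0.35620106] 176.41274990601391 0.09587811702384583
t15 out [ 0.4959674  -0.35444951] 175.3472457115398 0.09554746956745057
w18 [ 0.49772172 -0.35468224] 175.40202660370593 0.09378008796942797
w19 [ 0.4936897  -0.35649446] 176.65131738210667 0.09767708334666579
w20 in [ 0.56325801 -0.27186473] 107.1875844276702 0.09455800071798676
s20 in [ 0.5620125  -0.27232228] 107.99103817491205 0.09449822211887217
start [ 0.54718399 -0.27927337] 117.95858118763812 0.09388416086668731
[ 0.59128472 -0.3631625   0.171     ] [ 0.59211227 -0.36298474  0.171     ] [ 0.5898485  -0.36313327  0.171     ]
```

The bottles stand where they were, and the carousel is seated. The arm angle reads 107° in two views, while 104-107° was expected at the inner stop. I'll press once more to make sure it has reached the stop.

```bash
python3 -m pendant '[[0,0,0.03,0],[0,0,0.03,0],[0,0,0.03,0],[0,0,0.025,0],[0,0,0.01,0],[0,0,0.004,0]]' 0.40; python3 p.py .563 -.271 .182 105; python3 arc.py
```

```text
clock: 35.0
tcp_pos: [0.5622, -0.2665, 0.1793]
eef_rot: [-3.122, -0.021, 1.791]
force: [-0.5, 0.3, -0.0]
grip_width: 0.0378
now [ 0.5622 -0.2665  0.1793] rpy [-178.87   -1.22  102.61] q [-29.  29.  75.   0.  78. -41.] F [-0.5  0.3 -0. ] grip 0.0378 t 35.0
d world [ 0.0008 -0.0045  0.0027] dyaw 2.39
[[-0.004, -0.0, -0.003, -2.39]]
r 0.09973020823620796 phi 106.76219697072906 yaw 102.61013845693918 [ 0.5622378  -0.26650733  0.17926454] 0.03778049312761317 [-0.53492052  0.25694377 -0.0024328 ]
```

Reduce the opening to about 28 mm so the finger sits near the knob, then push.

```bash
python3 -m pendant '[[-0.003,0,-0.001,0],[0,0,0,0]]' 0.3; python3 -m pendant '[[0,0.004,0,0]]'; python3 -m pendant '[[0,0.003,0,0]]'; python3 arc.py
```

```text
clock: 35.2
tcp_pos: [0.5632, -0.2698, 0.1811]
eef_rot: [-3.122, -0.021, 1.791]
force: [-0.0, 0.2, -0.1]
grip_width: 0.029
clock: 35.3
tcp_pos: [0.566, -0.2693, 0.1816]
eef_rot: [-3.12, -0.021, 1.791]
force: [-32.9, -3.2, 0.6]
grip_width: 0.0284
clock: 35.4
tcp_pos: [0.566, -0.2694, 0.1814]
eef_rot: [-3.111, -0.023, 1.789]
force: [-34.4, -1.6, 2.6]
grip_width: 0.0291
r 0.09591691301771808 phi 105.11511288746416 yaw 102.50765611896361 [ 0.56598879 -0.26940144  0.18143782] 0.029098642279519728 [-34.35056879  -1.59507131   2.6231587 ]
```

The finger hit a firm stop immediately (33 N, no further travel), so the arm is at its inner stop. I'll back off and lift clear.

```bash
python3 -m pendant '[[0,-0.002,0,0],[0,0,0,0]]' 0.4; python3 -m pendant '[[0,0,0,0],[0,0,-0.01,0],[0,0,-0.02,0],[0,0,-0.03,0],[0,0,-0.04,0],[0,0,-0.03,0],[0,0,-0.01,0],[0,0,0,0]]'; python3 - <<'E'
from fit import *
snap('wrist','w21'); snap('scene','s21'); crop('w21',240,80,500,360,2.2,'w21c');crop('s21',340,225,500,345,5,'s21c')
E
```

```text
clock: 35.6
tcp_pos: [0.5639, -0.2704, 0.1828]
eef_rot: [-3.111, -0.023, 1.788]
force: [0.4, 0.0, -0.2]
grip_width: 0.0371
clock: 36.4
tcp_pos: [0.5703, -0.2715, 0.3337]
eef_rot: [-3.117, -0.019, 1.79]
force: [1.0, -0.1, 0.3]
grip_width: 0.0375
```

View pics/w21c.png

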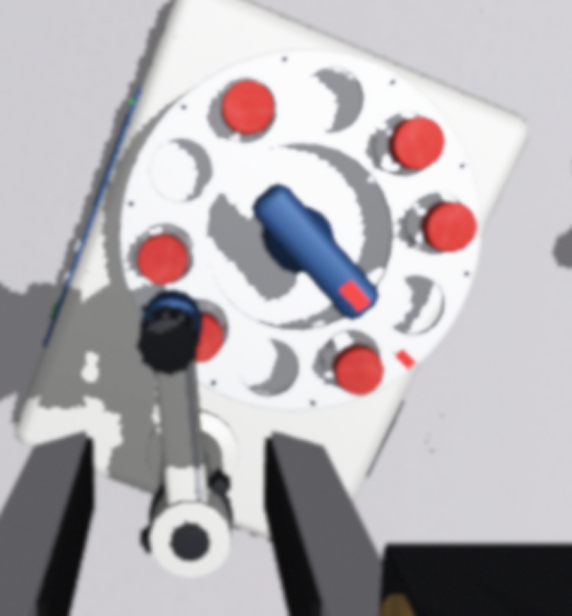

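View pics/s21.png

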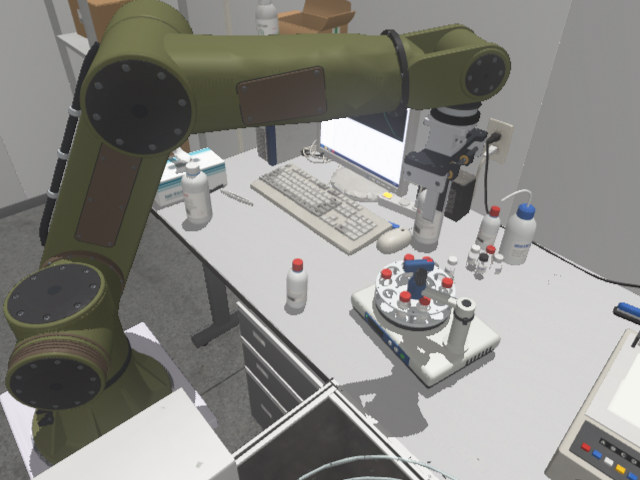

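View pics/s21c.png

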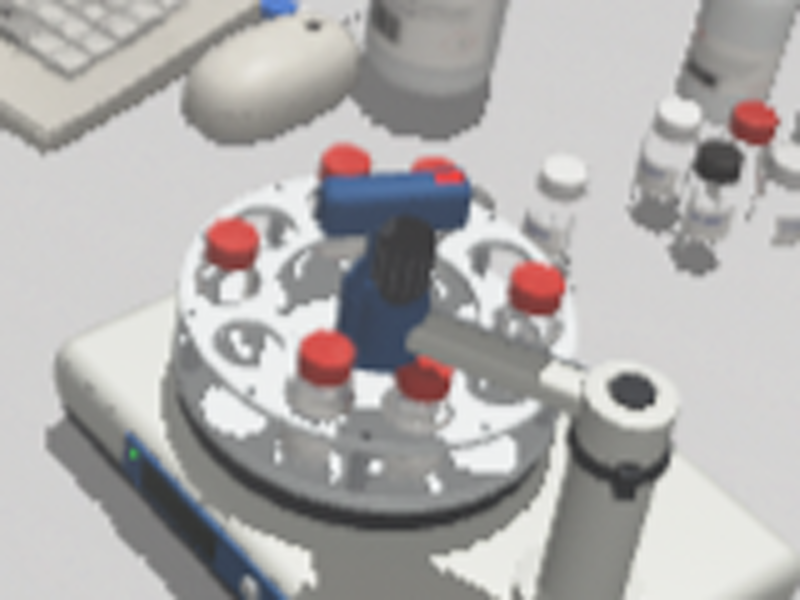

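The knob is unchanged after the second push, the carousel is seated and level, and the bottles at scene (297,285) and (195,195) have not moved. Handing in.

```bash
python3 -c "
from bench import env
print(env.hand_in()); print(env.observe()['clock'])"
```

```text
the job is handed in; nothing more can be done
None
the job is handed in; nothing more can be done
```

I swung the sampling arm out to its outer stop and lifted the carousel by its bar. I lowered it onto the shaft and drive pin, let go, and swung the arm back in to its inner stop. The job was handed in at about 36.5 s of the 72 s allowed.

**Last checks that passed**
- **Seating:** the carousel went down over shaft and pin with no side load until it landed. The camera fit afterwards put its centre at about (0.613, -0.229) and its turn at -34.7°. The turntable is at (0.612, -0.229), pin at -34.8°. The brass pin shows through the lower deck.
- **Level:** the tool leaned about 1° or less while carrying.
- **Inner stop:** a second push on the knob met about 33 N after under 3 mm, and the arm looked the same in the pictures before and after.
- **Bottles:** both stand where they were in the last pictures.

**What went less cleanly**
- **Tool lean:** the tool picked up a lean of up to about 5° before the grasp, so I pressed it straight against the desk, the sampling-arm pillar and the desk edge. The press on the desk reached about 87 N. The fingers pressed on the outer stop with up to about 61 N, on the inner stop with 41 N and on the pillar with about 64 N. The wrist force stayed below 120 N in every reading.
- **Release:** the arm sprang back slightly just before letting go, so the carousel may have been released up to 1 mm above the turntable.
- **Arm travel:** the pictures gave 69–70° of swing between the stops, against 71.6° in the description. The arm may have come 1–2° off the outer stop when I backed away.

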